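Chock the stem section and drop its stops

TASK

The woody stem section lies on the sloping examination board, leaning on two pop-up stops. Take the loose metal wedge chock, set it on the board between the stops with its sloping face to the stem's low side, and push it up the slope until the stem sits firmly against the rail behind it, without squeezing it hard (a push of about 8 N); let go of the chock, then press the pad fully down so that the stops drop and the chock alone keeps the stem there. Leave the jar, the bottle and the dish alone.

Things in the scene. Friction and masses are not known exactly. Their poses are not given: they have to be found in the camera images.
- deck: Grey sloping top of the examination board, fixed, 10 degree slope, 230 mm long, 230 mm wide. Origin on its upper surface, 35 mm above the bench; x points straight down the slope, y across, z square out of the surface. Surface: x -100 (high end) to +130 mm (low end, 12 mm above the bench), y -115 to +115 mm. At the start the stem touches the surface along about x = 0.
- rail_zone (a point): A point fixed on the deck's surface at deck x = -38, y = -20 mm, not on the rail itself. Near it stands the fixed aluminium rail, 170 mm wide (deck y), 12 mm thick, about 40 mm high, on the stem's high side. It is set anew each time, 4 to 34 mm clear of the stem at the start; not reported. The stem meeting it is felt as a sharp rise of the push; pushing freely takes under 4 N.
- stem_center (a point): Centre of the stem section: a rigid round piece of woody stem, brown bark, pale cut ends, 60 mm in diameter, 130 mm long, about 0.22 kg, lying across the board (long axis along deck y, centred at about y = -20 mm). It leans on the two stops and rolls down if nothing holds it. Its axes turn as it rolls.
- stem: The same stem section; origin also at its centre.
- chock_grip (a point): Middle of the rear block (30 mm long, 44 mm wide, 36 mm high; this point is 18 mm above its underside) of the loose metal wedge chock: 66 x 44 x 36 mm, 0.2 kg, flat underside, front a plane 45 degree face from top to bottom edge. Chock x points from sloping face to upright back: back at +15 mm, bottom edge of the face at -51 mm. y across its width, z up.
- chock: The same chock; origin at the middle of its underside (18 mm from chock_grip towards the sloping face). It starts flat on the bench, sloping face roughly towards the robot. When it touches the stem, its bottom edge lies about 12 mm down the slope from the stem's line of contact with the board.
- release (a joint): Position of the linked stops, m: 0 up, 0.014 fully down. Two steel studs (16 mm along the slope, 12 mm wide, 12 mm high when up) stand in the board at deck x = 24 to 40 mm, y = -76 and +36 mm (centres); they and the press pad are one piece that sinks into the board square to its surface. It stays where it is put; moving it takes about 4 N, then it meets a firm end.
- pad_top (a point): Middle of the top of the grey square press pad (40 x 40 mm), at deck x = 60 mm, y = 85 mm, at the side of the board; 16 mm above the board's surface when up, 2 mm above it when fully down.
- jar: Bystander: glass jar with white lid, 60 mm in diameter, 65 mm high, upright on the bench; origin at its underside.
- vial: Bystander: small amber bottle with black cap, 44 mm in diameter, 80 mm high, upright; origin at its underside.
- dish: Bystander: flat clear round dish, 68 mm in diameter, 16 mm high; origin at its underside.
There are look-alikes about, which are no part of the job. Leave any turquoise look-alike of the stem alone.

How it is judged:
By the outcome, as a careful person would: the job done as asked, in the order asked, and still so for the second after the job is handed in, with the robot touching nothing.
It also fails if it takes over 58 s, if anything falls off the work surface, if the arm or the gripper's body presses on something with over 40 N, if the wrist force passes 120 N, or if a joint passes its speed limit or range.

ROBOT

A 7-joint arm with a two-finger parallel gripper is mounted at the origin on the work surface. World frame = base frame: x ahead of the robot, y to its left, z up, the work surface at z = 0. Lengths are in m, angles in degrees, forces in N, time in s.
With the tool pointing down it reaches from about 0.4 to 0.85 m from the base axis. Payload 4.4 kg.
Tool frame: the origin (TCP) lies at the very end of the fingers, on their centre line; the grasp point (between the pads) lies 19 mm behind it; z points along the fingers, y is the direction in which the jaws open and shut (so a half turn about z gives the same grasp; the last joint's range is limited). The gripper opens to 94 mm and grips with 3 to 60 N. Pads are 16 mm wide; open, the fingers measure 119 mm over their backs; the gripper's body (75 mm by 177 mm) begins 78 mm behind the grasp point.
Start: joints at [-74.129, 36.005, 2.206, 86.941, -1.547, 57.084, -1.146], TCP at [0.218, 0.612, 0.205] pointing down, gripper open.
Joint ranges: [-175.42, 175.42], [-21.48, 121.26], [-71.46, 75.88], [10.55, 141.38], [-63.04, 243.04], [13.31, 113.54], [-168.57, 168.57]. Speed limits (degrees/s): [147.25, 147.25, 180, 180, 180, 180, 180].

INTERFACE

Orientations are given as a 3x3 rotation matrix whose columns are the frame's x, y, z axes.
In Python, from bench import r gives the robot as it stands.
- The arm moves only by the tool drive_tool, never from a script. Its argument "increments" is a list of rows, each an object of numbers: "tx", "ty", "tz": the shift along the tool's x, y, z in cm; "ax", "ay", "az": the turn, a rotation vector about the tool's x, y, z in degrees; "grip": the finger opening in cm, from 0 to 9.4. In form: [{"tx": .., "ty": .., "tz": .., "ax": .., "ay": .., "az": .., "grip": ..}, ...]. A call has 1 to 8 rows; each row is the pose to reach, as a shift and turn from the pose commanded when the call began, along the tool's axes at that moment; what a row does not reach only later rows make up. A row lasts 1/10 s, in which the tool goes at most 50 mm and 8.59 degrees, less where a joint would pass 70% of its speed; a pose out of reach is approached as far as the arm can. A call with a gripper value outside its range is refused whole. The fingers move at their own pace and stop on an object; "force" is the grip in N (left out, the last holds). Time passes only in rows, so rows that repeat a pose let the fingers close. It gives the time, the measured TCP pose, the force and the opening at its end, in the units of the state.
- r.state(): the state, without advancing time (a new reading comes with each control period).
- r.get_image(name): name is "scene" or "side" or "wrist"; returns the picture (400x640x3 uint8, red, green, blue); there is no depth.
- r.camera_params(name): a dict with "vertical_fov" (degrees; the focal length in pixels is half the picture's height over the tangent of half this angle, whatever the lens; pixels are square), "cx", "cy" (the principal point, pixels), "extrinsics" (4x4, takes a point from camera to world coordinates). Camera axes: x right, y down, z forward; pixel columns grow to the right and rows downward; lengths in m; the calibration is good to about 2 mm. A picture is of the moment at which its call begins: read the wrist's pose just before it. camera_params takes no time and is no camera call; for the wrist camera it gives the pose at the moment of the call.
- r.sign_off(): hands the job in, once; it reports no verdict.
The state is a dict: "time_s": time; "joints": joint angles; "joint_vel": joint speeds; "joint_efforts": joint torques, N m; "position": TCP position; "tcp_rot": TCP orientation; "ft_force": force on the tool from outside, world axes, zero at the start; "torque": the same for the moment, N m; "grip_width": opening from 0.0 (shut) to 1.0 (fully open).
Only numpy, scipy, OpenCV 4.12 (cv2) and the standard library are available. Lean on these libraries where they do the work, as an engineer would, in place of code of your own. Each camera call takes 0.05 s, during which the arm holds its last target.

## Working session

There is one attempt and no reset: what is moved stays moved. The work goes in short steps, Python scripts to look and compute and a tool call to move; the robot and the scene stay as the last step left them, time stands still between calls to the robot, and variables do not carry over. Pictures are saved under pics/ and viewed, and the job is handed in when it is done.

Besides the shell and the picture viewer there is one more tool, called after "Request:" by a JSON object that holds its "api" and its "payload", one argument or row to a line. drive_tool: Moves the arm, as the interface text tells. Its arguments: {"type":"object","properties":{"increments":{"type":"array","items":{"type":"object","properties":{"tx":{"type":"number"},"ty":{"type":"number"},"tz":{"type":"number"},"ax":{"type":"number"},"ay":{"type":"number"},"az":{"type":"number"},"grip":{"type":"number"}}}},"force":{"type":"number"}},"required":["increments"]}

```bash
ls; mkdir -p pics; python3 - <<'E'
from bench import r
import cv2,json,numpy as np
s=r.state();print(s)
for n in ["scene","side","wrist"]:
    p=r.camera_params(n);print(n,p)
    cv2.imwrite(f"pics/{n}0.png",r.get_image(n)[:,:,::-1])
E
```

```text
pics
{'time_s': 0.0, 'joints': array([-74.12903564,  36.05873473,   2.20129812,  86.99440397,
        -1.54700831,  57.08257028,  -1.1479393 ]), 'joint_vel': array([ 0.01414959, -0.0002596 , -0.01484576,  0.00231387,  0.04786596,
        0.05326856,  0.02549194]), 'joint_efforts': array([-1.92604894e-04, -5.49720311e+01,  1.14349511e+00, -1.86641175e+01,
       -5.22058527e-02,  2.35699763e-02,  1.74598113e-04]), 'position': array([0.21822326, 0.61158309, 0.20456467]), 'tcp_rot': array([[-9.41811290e-01,  3.36141516e-01, -6.12530387e-04],
       [ 3.36142074e-01,  9.41809670e-01, -1.74705389e-03],
       [-1.03703023e-05, -1.85129231e-03, -9.99998286e-01]]), 'ft_force': array([ 0.0582889 , -0.30841634, -0.25186104]), 'torque': array([-0.01121304,  0.02335063,  0.01706217]), 'grip_width': 0.9985226952768513}
scene {'vertical_fov': 55.20907540044827, 'cx': 322.76650978784545, 'cy': 195.13973272776065, 'extrinsics': array([[ 0.6420122 ,  0.57743124, -0.50437436,  0.88689664],
       [ 0.76668227, -0.48722363,  0.41810457, -0.32814272],
       [-0.00431646, -0.65512312, -0.75550981,  0.6951264 ],
       [ 0.        ,  0.        ,  0.        ,  1.        ]])}
side {'vertical_fov': 51.84311595468595, 'cx': 320.5772506372382, 'cy': 196.87228869982235, 'extrinsics': array([[ 0.91655509, -0.20212889,  0.3450662 ,  0.10341599],
       [-0.39983294, -0.47994087,  0.78089076, -0.8341743 ],
       [ 0.00777079, -0.85369823, -0.52071004,  0.63675552],
       [ 0.        ,  0.        ,  0.        ,  1.        ]])}
wrist {'vertical_fov': 68.77987797553344, 'cx': 314.4140424856698, 'cy': 194.1352654336973, 'extrinsics': array([[ 0.33570917,  0.91203853,  0.2355527 ,  0.15138225],
       [ 0.94196483, -0.32470555, -0.0852559 ,  0.63628231],
       [-0.00127139,  0.25050354, -0.96811485,  0.38411237],
       [ 0.        ,  0.        ,  0.        ,  1.        ]])}
```

View pics/scene0.png

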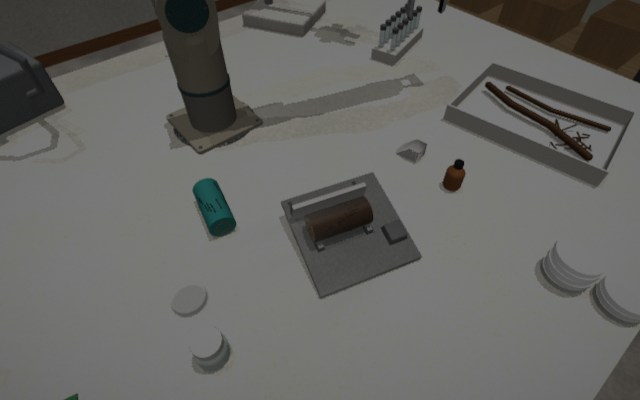

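View pics/side0.png

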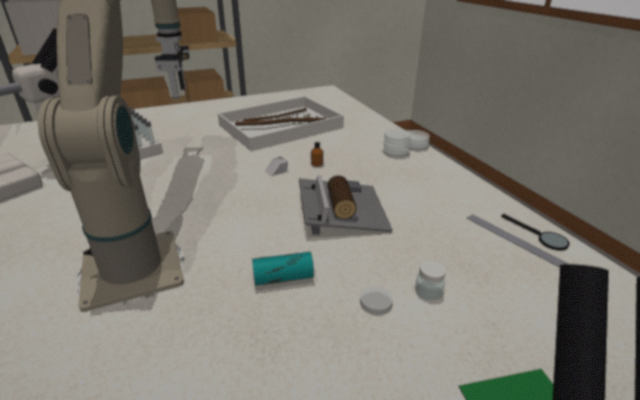

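View pics/wrist0.png

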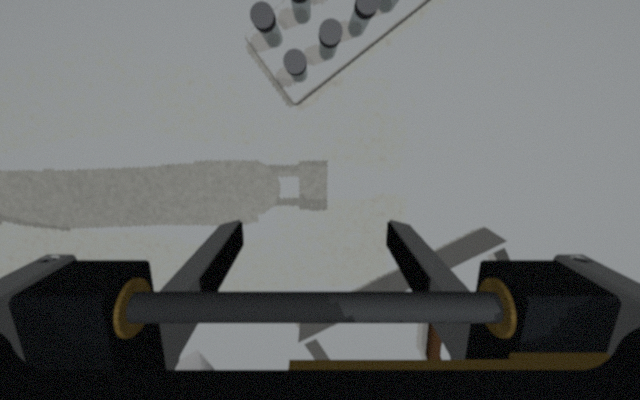

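The scene view shows the board at about (350,230), the stem at (340,218), the rail at (328,195), the pad at (395,232) and the metal wedge at (413,149). The turquoise decoy is at (214,207), the amber bottle at (454,176), the jar at (208,345) and the dish at (189,300).

```bash
cat > h.py <<'E'
import numpy as np,cv2
from bench import r
def cam(n):
    p=r.camera_params(n);f=200/np.tan(np.radians(p["vertical_fov"]/2));return f,p["cx"],p["cy"],np.array(p["extrinsics"])
def pix(n,u,v,z,c=None):
    f,cx,cy,T=c or cam(n);d=T[:3,:3]@np.array([(u-cx)/f,(v-cy)/f,1]);o=T[:3,3];return o+d*(z-o[2])/d[2]
def ray(n,u,v,c=None):
    f,cx,cy,T=c or cam(n);d=T[:3,:3]@np.array([(u-cx)/f,(v-cy)/f,1]);return T[:3,3],d/np.linalg.norm(d)
def tri(*a):
    A=0;b=0
    for o,d in a:
        P=np.eye(3)-np.outer(d,d);A=A+P;b=b+P@o
    x=np.linalg.solve(A,b);return x,[np.linalg.norm((np.eye(3)-np.outer(d,d))@(x-o)) for o,d in a]
def proj(n,X,c=None):
    f,cx,cy,T=c or cam(n);q=T[:3,:3].T@(np.asarray(X)-T[:3,3]);return cx+f*q[0]/q[2],cy+f*q[1]/q[2]
def crop(src,out,x0,y0,x1,y1,k):
    im=cv2.imread(src)[y0:y1,x0:x1];im=cv2.resize(im,None,fx=k,fy=k,interpolation=cv2.INTER_CUBIC)
    im=cv2.convertScaleAbs(im,alpha=1.5)
    for x in range(x0//10*10+10,x1,10): 
        cv2.line(im,((x-x0)*k,0),((x-x0)*k,8 if x%50 else 20),(0,0,255),1)
        if x%20==0: cv2.putText(im,str(x),((x-x0)*k-10,30),0,.4,(0,0,255))
    for y in range(y0//10*10+10,y1,10):
        cv2.line(im,(0,(y-y0)*k),(8,(y-y0)*k),(0,0,255),1)
        if y%20==0: cv2.putText(im,str(y),(10,(y-y0)*k+4),0,.4,(0,0,255))
    cv2.imwrite(out,im)
E
python3 -c "
from h import *
crop('pics/scene0.png','pics/s_board.png',270,165,430,300,4)
crop('pics/scene0.png','pics/s_chock.png',385,125,475,195,8)
crop('pics/side0.png','pics/d_chock.png',255,135,345,185,8)
crop('pics/side0.png','pics/d_board.png',290,165,400,245,7)"
```

```text
(no output)
```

View pics/s_board.png

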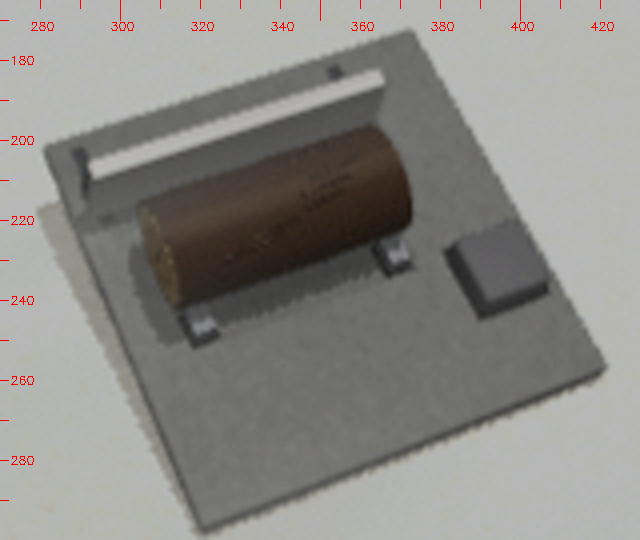

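View pics/s_chock.png

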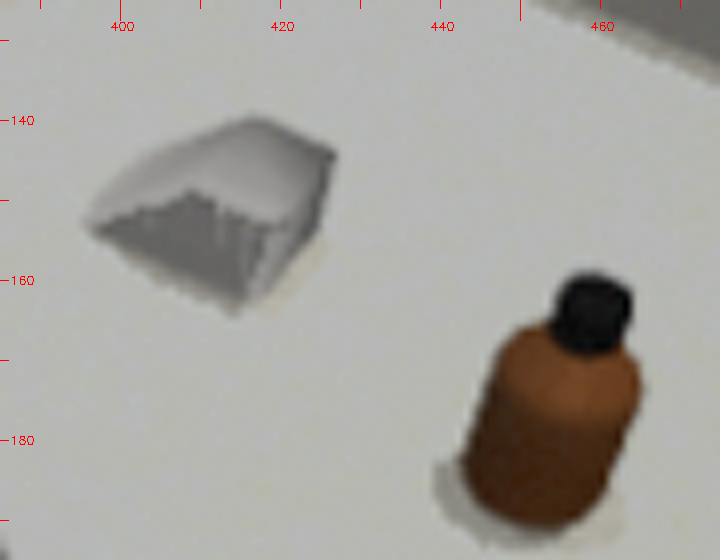

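View pics/d_chock.png

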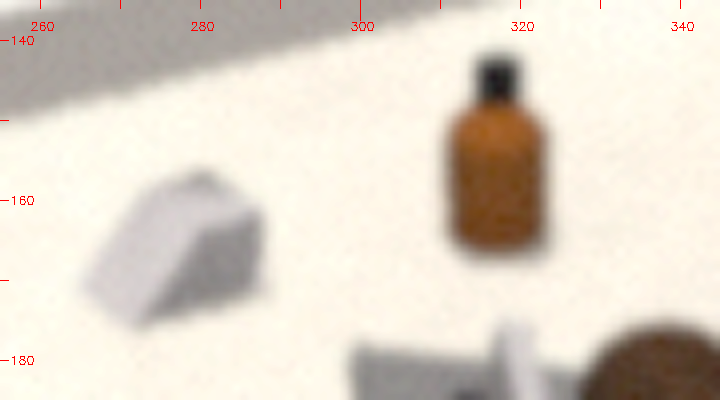

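View pics/d_board.png

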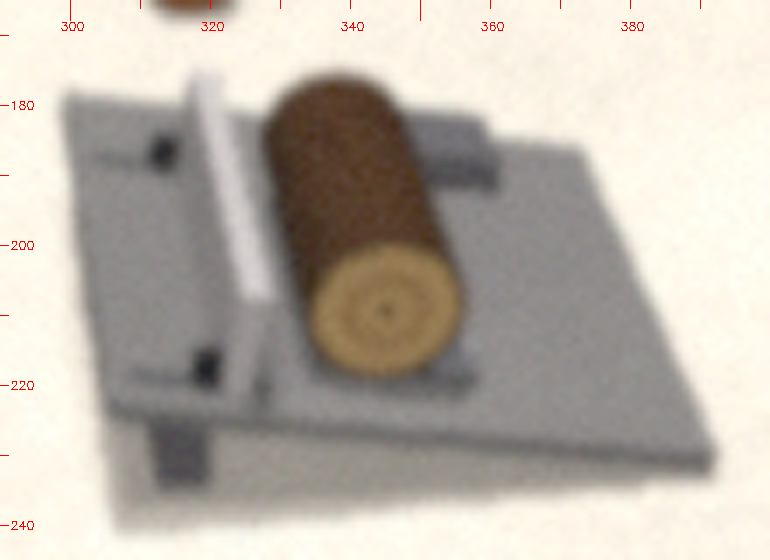

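```bash
cat > fit.py <<'E'
from h import *
from scipy.optimize import least_squares
C={n:cam(n) for n in("scene","side")}
def fit(P,Z0,slope,obs,x0):
    s=np.radians(slope)
    S=np.array([[np.cos(s),0,np.sin(s)],[0,1,0],[-np.sin(s),0,np.cos(s)]])
    def W(p,q):
        c,n=np.cos(p[2]),np.sin(p[2]);R=np.array([[c,-n,0],[n,c,0],[0,0,1]])@S
        return R@np.array(q)+[p[0],p[1],Z0]
    f=lambda p:np.concatenate([np.array(proj(n,W(p,P[k]),C[n]))-uv for n,k,uv in obs])
    s=least_squares(f,x0,loss='soft_l1');return s.x,f(s.x).reshape(-1,2)
D={'hn':(-.1,-.115,0),'hp':(-.1,.115,0),'ln':(.13,-.115,0),'lp':(.13,.115,0)}
obs=[("scene",'hn',(281,202)),("scene",'hp',(372.5,172)),("scene",'ln',(320.5,296.5)),("scene",'lp',(421,257)),
("side",'hp',(299,179)),("side",'hn',(306,223)),("side",'lp',(373,186)),("side",'ln',(391,231))]
if __name__=="__main__":
    p,res=fit(D,.035,10,obs,[.5,0,0]);print("deck",p[:2],np.degrees(p[2]));print(res.round(1))
    K={'fn':(-51,-22,0),'fp':(-51,22,0),'bn':(15,-22,0),'bp':(15,22,0),'tbn':(15,-22,36),'tbp':(15,22,36),'tfn':(-15,-22,36),'tfp':(-15,22,36)}
    K={k:np.array(v)/1000 for k,v in K.items()}
    o=[("side",'fn',(272,176)),("side",'fp',(265,171)),("side",'bn',(288,171)),("side",'tbn',(287,161.5)),("side",'tfn',(281,163.5)),("side",'tbp',(281,156.5)),("side",'tfp',(273.5,158)),
    ("scene",'fn',(396.5,154)),("scene",'bn',(415,163.5)),("scene",'tbn',(420,153)),("scene",'tfn',(409,149)),("scene",'tbp',(427,144)),("scene",'tfp',(417,139.5)),("scene",'bp',(425,153))]
    p,res=fit(K,0,0,o,[.5,.2,0]);print("chock grip",p[:2],np.degrees(p[2]));print(res.round(1))
    print("vial",pix("scene",453,190,0),pix("side",317,167,0))
E
python3 fit.py
```

```text
deck [0.53629952 0.02605719] -16.92186685218214
[[-1.5 -1.4]
 [-0.1 -0.9]
 [-1.   0.4]
 [ 0.9 -0.6]
 [ 0.3 -1. ]
 [-0.1 -0.5]
 [ 0.6 -0.2]
 [ 2.6 -1.1]]
chock grip [0.47602798 0.33138791] 13.634333548769009
[[ 0.   0.4]
 [ 0.   0.3]
 [ 1.1 -0.3]
 [ 1.8 -0.5]
 [-0.  -0.1]
 [ 0.5 -0.3]
 [ 0.3  0.6]
 [-2.  -1.2]
 [ 1.9 -0.4]
 [-0.5 -0.2]
 [-0.1 -0.9]
 [ 0.4 -0.6]
 [-0.1 -0.6]
 [-0.4  0.7]]
vial [0.61417371 0.30893509 0.        ] [ 5.91627026e-01  3.02774238e-01 -1.11022302e-16]
```

```bash
cat >> h.py <<'E'
from scipy.spatial.transform import Rotation as Ro
def to(p,yaw_y,tilt=0,s=None):
    """desired TCP p, tool y at angle yaw_y deg (world) , tool z down, tilted so that it is -deck z for tilt=10; prints cm/deg in tool axes"""
    s=s or r.state()
    a=np.radians(yaw_y-90);t=np.radians(tilt)
    R0=np.array([[np.cos(a),-np.sin(a),0],[np.sin(a),np.cos(a),0],[0,0,1]])@np.array([[np.cos(t),0,np.sin(t)],[0,1,0],[-np.sin(t),0,np.cos(t)]])
    Rd=np.column_stack([-R0[:,0],R0[:,1],-R0[:,2]])
    R=np.array(s["tcp_rot"])
    d=R.T@(np.array(p)-s["position"])*100;w=np.degrees(Ro.from_matrix(R.T@Rd).as_rotvec())
    print("t(cm)",d.round(2),"a",w.round(2),"time",round(s["time_s"],2))
E
python3 -c "
from h import *
to([.534,.345,.205],103.6)"
```

```text
t(cm) [-38.7  -14.51   0.  ] a [-8.000e-02 -2.000e-02 -3.324e+01] time 0.15
```

Request:
{"api": "drive_tool", "payload": {
  "increments": [
    {"tx": -38.7,"ty": -14.5,"tz": 0,"az": -33.2},
    {"tx": -38.7,"ty": -14.5,"tz": 0,"az": -33.2},
    {"tx": -38.7,"ty": -14.5,"tz": 0,"az": -33.2},
    {"tx": -38.7,"ty": -14.5,"tz": 0,"az": -33.2},
    {"tx": -38.7,"ty": -14.5,"tz": 0,"az": -33.2},
    {"tx": -38.7,"ty": -14.5,"tz": 0,"az": -33.2},
    {"tx": -38.7,"ty": -14.5,"tz": 0,"az": -33.2},
    {"tx": -38.7,"ty": -14.5,"tz": 0,"az": -33.2}
  ]
}}

```text
invalid input at $.increments[0]: expected keys tx, ty, tz, ax, ay, az, grip
```

```bash
python3 -c "
from h import *
to([.534,.345,.205],103.6)"
```

```text
t(cm) [-38.7  -14.51   0.  ] a [-8.000e-02 -2.000e-02 -3.324e+01] time 0.15
```

Request:
{"api": "drive_tool", "payload": {
  "increments": [
    {"tx": -38.7,"ty": -14.5,"tz": 0,"ax": 0,"ay": 0,"az": -33.2,"grip": 9.4},
    {"tx": -38.7,"ty": -14.5,"tz": 0,"ax": 0,"ay": 0,"az": -33.2,"grip": 9.4},
    {"tx": -38.7,"ty": -14.5,"tz": 0,"ax": 0,"ay": 0,"az": -33.2,"grip": 9.4},
    {"tx": -38.7,"ty": -14.5,"tz": 0,"ax": 0,"ay": 0,"az": -33.2,"grip": 9.4},
    {"tx": -38.7,"ty": -14.5,"tz": 0,"ax": 0,"ay": 0,"az": -33.2,"grip": 9.4},
    {"tx": -38.7,"ty": -14.5,"tz": 0,"ax": 0,"ay": 0,"az": -33.2,"grip": 9.4},
    {"tx": -38.7,"ty": -14.5,"tz": 0,"ax": 0,"ay": 0,"az": -33.2,"grip": 9.4},
    {"tx": -38.7,"ty": -14.5,"tz": 0,"ax": 0,"ay": 0,"az": -33.2,"grip": 9.4}
  ]
}}

```text
time_s: 0.95
position: [0.5253, 0.3525, 0.2053]
tcp_rot: [[-0.972, -0.234, -0.0], [-0.234, 0.972, -0.0], [0.0, -0.0, -1.0]]
ft_force: [0.7, 0.7, -1.0]
grip_width: 0.999
```

```bash
python3 -c "
from h import *
to([.534,.345,.205],103.6)"
```

```text
t(cm) [-0.67 -0.93  0.03] a [-0.   -0.02 -0.04] time 0.95
```

Request:
{"api": "drive_tool", "payload": {
  "increments": [
    {"tx": -0.7,"ty": -0.9,"tz": 0,"ax": 0,"ay": 0,"az": 0,"grip": 9.4},
    {"tx": -0.7,"ty": -0.9,"tz": 0,"ax": 0,"ay": 0,"az": 0,"grip": 9.4}
  ]
}}

```text
time_s: 1.15
position: [0.535, 0.3442, 0.2049]
tcp_rot: [[-0.973, -0.229, 0.0], [-0.229, 0.973, -0.001], [0.0, -0.001, -1.0]]
ft_force: [0.3, -0.7, 0.4]
grip_width: 1.002
```

```bash
python3 -c "
from h import *
s=r.state();print(s['position'],s['joint_vel'].max())
import pickle;pickle.dump(cam('wrist'),open('w1.pkl','wb'))
cv2.imwrite('pics/w1.png',r.get_image('wrist')[:,:,::-1])"
```

```text
[0.53496718 0.34423891 0.20493526] 1.3395084085257714
```

View pics/w1.png

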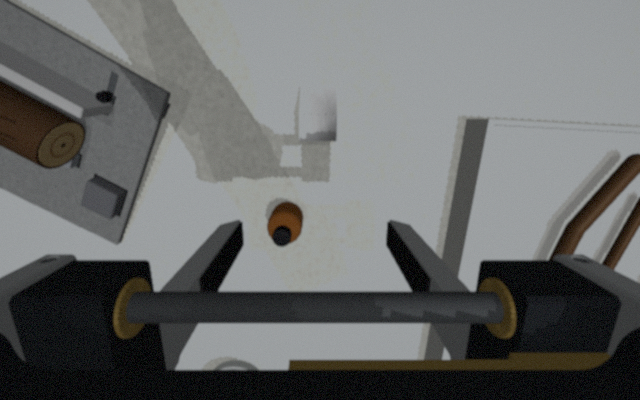

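```bash
python3 -c "
from h import *
crop('pics/w1.png','pics/w1c.png',270,65,370,150,7)"
```

```text
(no output)
```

View pics/w1c.png

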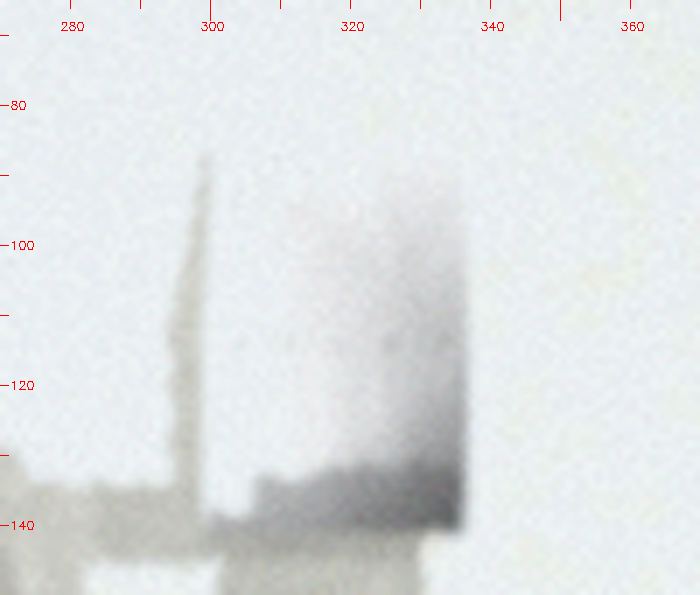

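```bash
python3 -c "
from h import *
import pickle;c=pickle.load(open('w1.pkl','rb'))
a=pix('w',298.5,140,.036,c);b=pix('w',336.5,140.5,.036,c);print(a,b,np.linalg.norm(a-b),np.degrees(np.arctan2(*(b-a)[[1,0]])))
e=pix('w',298.5,112,.036,c);g=pix('w',336.8,108,.036,c);print(np.degrees(np.arctan2(*(e-a)[[1,0]])),np.degrees(np.arctan2(*(g-b)[[1,0]])))
f=pix('w',299,87,0,c);h=pix('w',335.5,87,0,c);print(f,h)
m=(a+b)/2;u=np.array([np.cos(np.radians(13.6)),np.sin(np.radians(13.6)),0]);print('grip',m-.015*u, 'front mid', (f+h)/2+.051*u)
to([.476,.331,.02],103.4)
v=pix('w',283,235,.08,c);print('vial cap',v)"
```

```text
[0.49383735 0.31488817 0.036     ] [0.48414198 0.35849607 0.036     ] 0.044672685335644516 102.53471787963515
-167.5054535852399 -166.17344180986422
[0.43330221 0.30015701 0.        ] [0.42290037 0.34424349 0.        ]
grip [0.47441025 0.33316499 0.036     ] front mid [0.4776713 0.3341925 0.       ]
t(cm) [ 5.86 -0.23 18.51] a [ 0.03 -0.06  0.08] time 1.2
vial cap [0.5963409  0.32226396 0.08      ]
```

Request:
{"api": "drive_tool", "payload": {
  "increments": [
    {"tx": 5.8,"ty": -0.1,"tz": 6,"ax": 0,"ay": 0,"az": 0,"grip": 9.4},
    {"tx": 5.8,"ty": -0.1,"tz": 10,"ax": 0,"ay": 0,"az": 0,"grip": 9.4},
    {"tx": 5.8,"ty": -0.1,"tz": 14,"ax": 0,"ay": 0,"az": 0,"grip": 9.4},
    {"tx": 5.8,"ty": -0.1,"tz": 14,"ax": 0,"ay": 0,"az": 0,"grip": 9.4}
  ]
}}

```text
time_s: 1.6
position: [0.4701, 0.3322, 0.061]
tcp_rot: [[-0.971, -0.239, -0.01], [-0.239, 0.971, -0.005], [0.011, -0.003, -1.0]]
ft_force: [-0.3, -0.7, -0.9]
grip_width: 1.001
```

```bash
python3 -c "
from h import *
to([.476,.333,.006],103.3)
cv2.imwrite('pics/w2.png',r.get_image('wrist')[:,:,::-1])
cv2.imwrite('pics/sc2.png',r.get_image('scene')[:,:,::-1])"
```

```text
t(cm) [-0.66 -0.05  5.5 ] a [-0.15 -0.62  0.55] time 1.6
```

View pics/w2.png

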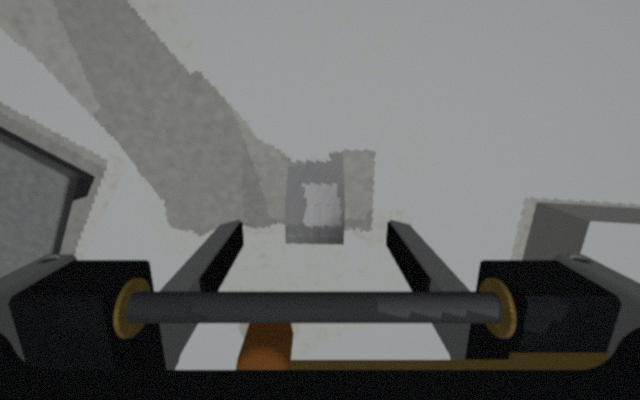

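```bash
python3 -c "
from h import *
to([.476,.333,.006],103.3);print(r.state()['position'])"
```

```text
t(cm) [-0.11 -0.12  5.89] a [-0.   -0.16  0.43] time 1.7
[0.47484456 0.33390607 0.06487723]
```

Request:
{"api": "drive_tool", "payload": {
  "increments": [
    {"tx": -0.1,"ty": -0.1,"tz": 3,"ax": 0,"ay": 0,"az": 0.3,"grip": 9.4},
    {"tx": -0.1,"ty": -0.1,"tz": 5.3,"ax": 0,"ay": 0,"az": 0.3,"grip": 9.4},
    {"tx": -0.1,"ty": -0.1,"tz": 5.9,"ax": 0,"ay": 0,"az": 0.3,"grip": 9.4},
    {"tx": -0.1,"ty": -0.1,"tz": 5.9,"ax": 0,"ay": 0,"az": 0.3,"grip": 9.4},
    {"tx": -0.1,"ty": -0.1,"tz": 5.9,"ax": 0,"ay": 0,"az": 0.3,"grip": 6},
    {"tx": -0.1,"ty": -0.1,"tz": 5.9,"ax": 0,"ay": 0,"az": 0.3,"grip": 4},
    {"tx": -0.1,"ty": -0.1,"tz": 5.9,"ax": 0,"ay": 0,"az": 0.3,"grip": 3},
    {"tx": -0.1,"ty": -0.1,"tz": 5.9,"ax": 0,"ay": 0,"az": 0.3,"grip": 3}
  ],
  "force": 25
}}

```text
time_s: 2.5
position: [0.4784, 0.3319, 0.0072]
tcp_rot: [[-0.973, -0.229, 0.001], [-0.229, 0.973, 0.001], [-0.001, 0.0, -1.0]]
ft_force: [-1.4, -1.0, -0.4]
grip_width: 0.695
```

Request:
{"api": "drive_tool", "payload": {
  "increments": [
    {"tx": 0,"ty": 0,"tz": 0,"ax": 0,"ay": 0,"az": 0,"grip": 3},
    {"tx": 0,"ty": 0,"tz": 0,"ax": 0,"ay": 0,"az": 0,"grip": 3}
  ]
}}

```text
time_s: 2.7
position: [0.4781, 0.3317, 0.0066]
tcp_rot: [[-0.973, -0.229, 0.0], [-0.229, 0.973, 0.0], [-0.0, 0.0, -1.0]]
ft_force: [-0.3, -0.0, 0.2]
grip_width: 0.528
```

```bash
python3 -c "
from h import *
print(r.state())
cv2.imwrite('pics/w3.png',r.get_image('wrist')[:,:,::-1])"
```

```text
{'time_s': 2.7, 'joints': array([-34.572034  ,  46.45963882,  -4.65650257, 106.04465642,
         7.25373746,  27.77353876,  59.04289336]), 'joint_vel': array([ 0.03908382,  0.15472124,  0.08553507,  0.08253878,  0.04451487,
        0.006671  , -0.0248229 ]), 'joint_efforts': array([ 2.73129750e-03, -5.51162052e+01, -4.32199845e-01, -1.02533224e+01,
       -6.02281041e-03,  7.23663275e-02, -1.60292132e-05]), 'position': array([0.47808995, 0.33168949, 0.00656829]), 'tcp_rot': array([[-9.73373256e-01, -2.29225868e-01,  7.75180817e-05],
       [-2.29225863e-01,  9.73373257e-01,  7.49988272e-05],
       [-9.26456990e-05,  5.52327034e-05, -9.99999994e-01]]), 'ft_force': array([-0.28430811, -0.03151682,  0.24091896]), 'torque': array([ 0.05982781, -0.06476021, -0.02569385]), 'grip_width': 0.527749016978717}
```

View pics/w3.png

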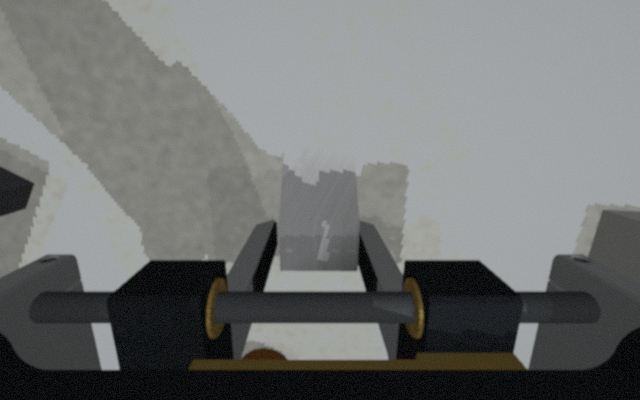

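Request:
{"api": "drive_tool", "payload": {
  "increments": [
    {"tx": 0,"ty": 0,"tz": 0,"ax": 0,"ay": 0,"az": 0,"grip": 3},
    {"tx": 0,"ty": 0,"tz": 0,"ax": 0,"ay": 0,"az": 0,"grip": 3},
    {"tx": 0,"ty": 0,"tz": 0,"ax": 0,"ay": 0,"az": 0,"grip": 3}
  ]
}}

```text
time_s: 3.05
position: [0.4781, 0.332, 0.0065]
tcp_rot: [[-0.973, -0.229, 0.0], [-0.229, 0.973, 0.001], [-0.0, 0.0, -1.0]]
ft_force: [0.1, 1.0, 0.8]
grip_width: 0.465
```

Request:
{"api": "drive_tool", "payload": {
  "increments": [
    {"tx": 0,"ty": 0,"tz": -3,"ax": 0,"ay": 0,"az": 0,"grip": 3},
    {"tx": 0,"ty": 0,"tz": -6,"ax": 0,"ay": 0,"az": 0,"grip": 3},
    {"tx": 0,"ty": 0,"tz": -10,"ax": 0,"ay": 0,"az": 0,"grip": 3},
    {"tx": 0,"ty": 0,"tz": -13,"ax": 0,"ay": 0,"az": 0,"grip": 3},
    {"tx": 0,"ty": 0,"tz": -15,"ax": 0,"ay": 0,"az": 0,"grip": 3},
    {"tx": 0,"ty": 0,"tz": -15,"ax": 0,"ay": 0,"az": 0,"grip": 3}
  ]
}}

```text
time_s: 3.65
position: [0.4795, 0.3325, 0.1589]
tcp_rot: [[-0.973, -0.229, 0.004], [-0.229, 0.973, 0.003], [-0.005, 0.002, -1.0]]
ft_force: [1.1, 0.9, -1.9]
grip_width: 0.47
```

```bash
python3 -c "
from h import *
s=r.state();print(s['position'],s['ft_force'],s['grip_width'])
cv2.imwrite('pics/w4.png',r.get_image('wrist')[:,:,::-1])"
```

```text
[0.47947551 0.3324619  0.15892119] [ 1.13240138  0.92577265 -1.87508084] 0.46965464600513623
```

View pics/w4.png

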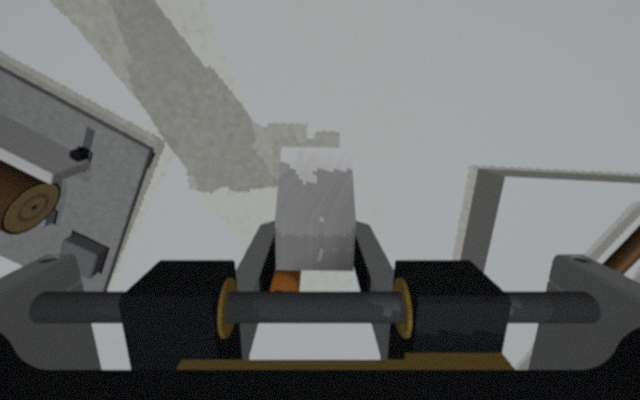

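```bash
cat >> h.py <<'E'
DECK=[.5363,.0261,-16.92]
def dk(x,y,h):
    a=np.radians(DECK[2]);t=np.radians(10)
    R=np.array([[np.cos(a),-np.sin(a),0],[np.sin(a),np.cos(a),0],[0,0,1]])@np.array([[np.cos(t),0,np.sin(t)],[0,1,0],[-np.sin(t),0,np.cos(t)]])
    return R@np.array([x,y,h])/1000+[DECK[0],DECK[1],.035],R
def todeck(x,y,h,tilt=10):
    to(dk(x,y,h)[0],90+DECK[2],tilt)
def indeck(p):
    o,R=dk(0,0,0);return R.T@(np.asarray(p)-o)*1000
E
python3 -c "
from h import *
print(dk(100,-20,100)[0]);todeck(100,-20,100)"
```

```text
[ 0.64131015 -0.0267495   0.11611596]
t(cm) [ -7.64 -38.62   4.09] a [-2.59  9.84 30.09] time 3.7
```

Request:
{"api": "drive_tool", "payload": {
  "increments": [
    {"tx": -7.6,"ty": -38.6,"tz": 0,"ax": -2.6,"ay": 9.8,"az": 30.1,"grip": 3},
    {"tx": -7.6,"ty": -38.6,"tz": 0,"ax": -2.6,"ay": 9.8,"az": 30.1,"grip": 3},
    {"tx": -7.6,"ty": -38.6,"tz": 0,"ax": -2.6,"ay": 9.8,"az": 30.1,"grip": 3},
    {"tx": -7.6,"ty": -38.6,"tz": 0,"ax": -2.6,"ay": 9.8,"az": 30.1,"grip": 3},
    {"tx": -7.6,"ty": -38.6,"tz": 0,"ax": -2.6,"ay": 9.8,"az": 30.1,"grip": 3},
    {"tx": -7.6,"ty": -38.6,"tz": 0,"ax": -2.6,"ay": 9.8,"az": 30.1,"grip": 3},
    {"tx": -7.6,"ty": -38.6,"tz": 0,"ax": -2.6,"ay": 9.8,"az": 30.1,"grip": 3},
    {"tx": -7.6,"ty": -38.6,"tz": 0,"ax": -2.6,"ay": 9.8,"az": 30.1,"grip": 3}
  ]
}}

```text
time_s: 4.5
position: [0.6398, -0.03, 0.1537]
tcp_rot: [[-0.941, 0.293, -0.17], [0.289, 0.956, 0.049], [0.177, -0.003, -0.984]]
ft_force: [0.6, 1.1, -1.9]
grip_width: 0.468
```

```bash
python3 -c "
from h import *
todeck(100,-20,100)"
```

```text
t(cm) [-0.71  0.37  3.69] a [-0.16 -0.21 -0.13] time 4.5
```

Request:
{"api": "drive_tool", "payload": {
  "increments": [
    {"tx": -0.7,"ty": 0.3,"tz": 0,"ax": 0,"ay": 0,"az": 0,"grip": 3},
    {"tx": -0.7,"ty": 0.3,"tz": 0,"ax": 0,"ay": 0,"az": 0,"grip": 3},
    {"tx": -0.7,"ty": 0.3,"tz": 0,"ax": 0,"ay": 0,"az": 0,"grip": 3}
  ]
}}

```text
time_s: 4.8
position: [0.6466, -0.0236, 0.1534]
tcp_rot: [[-0.942, 0.289, -0.17], [0.285, 0.957, 0.051], [0.178, -0.0, -0.984]]
ft_force: [-0.5, -0.1, -1.3]
grip_width: 0.47
```

```bash
python3 -c "
from h import *
s=r.state();print(s['position'],s['joints'],s['ft_force'])
import pickle;pickle.dump(cam('wrist'),open('w5.pkl','wb'))
for n in ('wrist','side','scene'): cv2.imwrite(f'pics/{n}5.png',r.get_image(n)[:,:,::-1])
todeck(100,-20,100)"
```

```text
[ 0.64655671 -0.02362858  0.15340344] [ 1.32091522 44.62000233 -0.22839859 78.88879993 -2.82767549 66.39563455
 75.6905662 ] [-0.49808253 -0.0710403  -1.29916726]
t(cm) [-0.22 -0.46  3.9 ] a [-0.04 -0.11  0.15] time 4.95
```

View pics/wrist5.png

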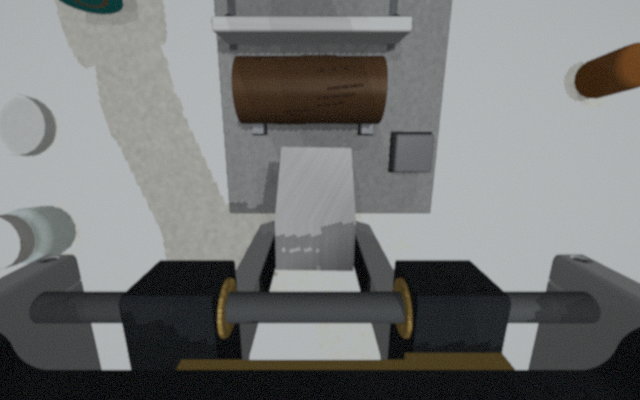

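View pics/side5.png

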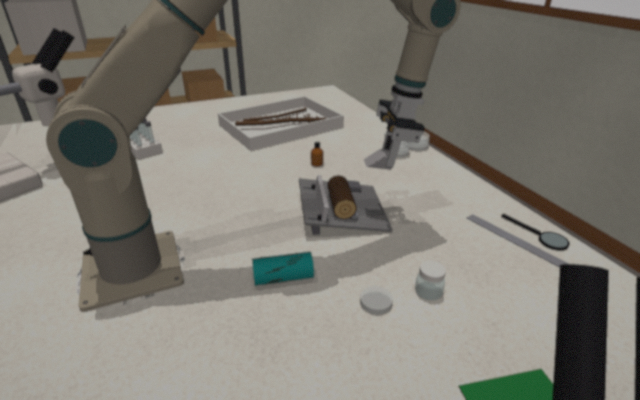

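The wrist view from above shows the board: the rail's white top at row 23, the stem at (310,90), the studs at (260,129) and (365,129), the pad at (411,152) and the deck's low edge at row 212. The held chock is pointing up the slope, as it should.

```bash
python3 -c "
from h import *
crop('pics/wrist5.png','pics/w5a.png',210,110,450,225,3)
crop('pics/wrist5.png','pics/w5b.png',205,0,460,140,3)"
```

```text
(no output)
```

View pics/w5a.png

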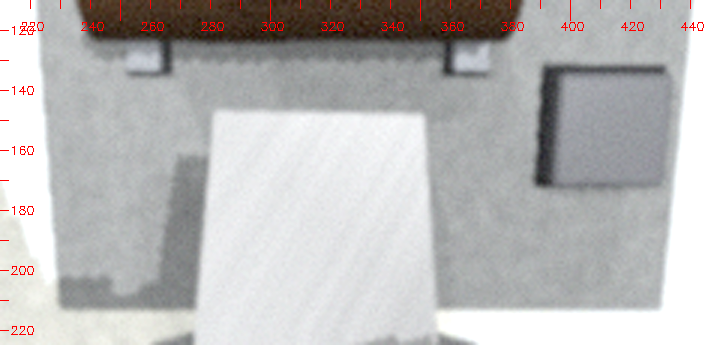

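View pics/w5b.png

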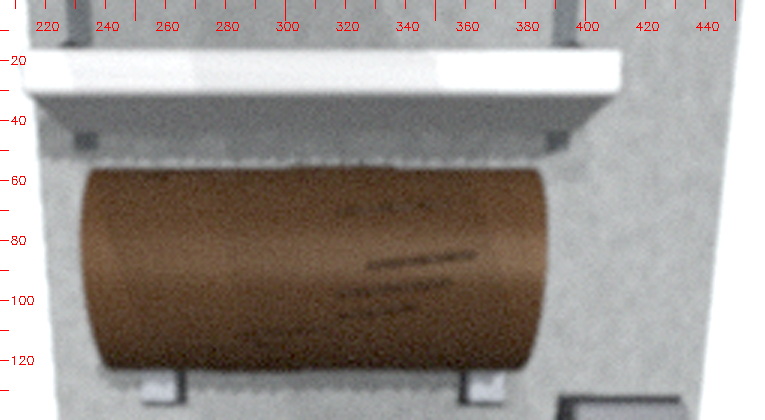

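```bash
cat > fit2.py <<'E'
from fit import *
import pickle
C["w"]=pickle.load(open('w5.pkl','rb'))
P={'ln':(130,-115,0),'lp':(130,115,0),'p1':(40,65,16),'p2':(40,105,16),'p3':(80,105,16),'p4':(80,65,16),'s1':(40,-82,12),'s2':(40,-70,12),'s3':(40,30,12),'s4':(40,42,12)}
P={k:np.array(v)/1000 for k,v in P.items()};P.update({k:v for k,v in D.items() if k[0]=='h'})
o=[("w",'ln',(229.5,212.5)),("w",'lp',(430.5,213)),("w",'p1',(395.5,132.5)),("w",'p2',(432.5,132.5)),("w",'p3',(431,172)),("w",'p4',(394.5,172)),("w",'s1',(252,134.5)),("w",'s2',(264.5,134.5)),("w",'s3',(361,134.5)),("w",'s4',(373,134.5))]
p,res=fit(P,.035,10,o,[.53,.02,-.3]);print("wrist only",p[:2],np.degrees(p[2]));print(res.round(1).tolist())
p,res=fit(P,.035,10,o+obs,[.53,.02,-.3]);print("all",p[:2],np.degrees(p[2]));print(res.round(1).tolist())
E
python3 fit2.py
```

```text
wrist only [0.5374527  0.02777582] -16.402187674419455
[[-0.1, 1.8], [0.7, -0.0], [0.5, 0.8], [3.1, 0.6], [0.9, 0.1], [-0.8, 0.4], [-0.5, -0.4], [-1.3, -0.5], [-0.2, -1.1], [-0.5, -1.2]]
all [0.53727361 0.02776038] -16.52523456572959
[[-0.4, 1.5], [0.4, 0.0], [0.4, 0.8], [2.9, 0.6], [0.7, 0.2], [-1.1, 0.4], [-0.7, -0.7], [-1.5, -0.8], [-0.3, -1.2], [-0.6, -1.3], [-0.8, -1.2], [0.2, -1.2], [0.5, 0.4], [1.9, -1.2], [0.1, -1.2], [0.4, -0.8], [0.2, -0.6], [2.8, -1.7]]
```

```bash
sed -i 's/^DECK=.*/DECK=[.5374,.0278,-16.45]/' h.py; python3 -c "
from h import *
import pickle;c=pickle.load(open('w5.pkl','rb'))
def pd(u,v,h):
    o,d=ray('w',u,v,c);o0,R=dk(0,0,0);n=R[:,2];p=o+d*((h/1000+n@o0)-n@o)/(n@d);return indeck(p).round(1)
for h in (38,40,42): print(h,pd(214,31,h),pd(411,31,h),pd(411,17,h))
print(pd(233,90,30),pd(387,90,30),pd(310,92,60))
print('chock tip',); print(indeck(r.state()['position']))
todeck(100,-20,62); todeck(100,-20,28)"
```

```text
38 [ -48.5 -103.7   38. ] [-47.6  66.5  38. ] [-58.4  65.6  38. ]
40 [ -48.  -103.1   40. ] [-47.1  65.9  40. ] [-57.8  65.   40. ]
42 [ -47.5 -102.5   42. ] [-46.6  65.2  42. ] [-57.2  64.4  42. ]
[ -1. -93.  30.] [-0.2 50.3 30. ] [  3.8 -21.   60. ]
chock tip
[ 97.21154775 -18.2608536  138.84353965]
t(cm) [-0.29 -0.18  7.68] a [ 0.04 -0.11 -0.31] time 4.95
t(cm) [-0.3  -0.18 11.08] a [ 0.04 -0.11 -0.31] time 4.95
```

```bash
python3 -c "
from h import *
todeck(84,-20,14)"
```

```text
t(cm) [ 1.3  -0.19 12.49] a [ 0.04 -0.11 -0.31] time 4.95
```

Request:
{"api": "drive_tool", "payload": {
  "increments": [
    {"tx": 1.3,"ty": -0.2,"tz": 4,"ax": 0,"ay": -0.1,"az": -0.3,"grip": 3},
    {"tx": 1.3,"ty": -0.2,"tz": 8,"ax": 0,"ay": -0.1,"az": -0.3,"grip": 3},
    {"tx": 1.3,"ty": -0.2,"tz": 11,"ax": 0,"ay": -0.1,"az": -0.3,"grip": 3},
    {"tx": 1.3,"ty": -0.2,"tz": 12.5,"ax": 0,"ay": -0.1,"az": -0.3,"grip": 3},
    {"tx": 1.3,"ty": -0.2,"tz": 12.5,"ax": 0,"ay": -0.1,"az": -0.3,"grip": 3},
    {"tx": 1.3,"ty": -0.2,"tz": 12.5,"ax": 0,"ay": -0.1,"az": -0.3,"grip": 3},
    {"tx": 1.3,"ty": -0.2,"tz": 12.5,"ax": 0,"ay": -0.1,"az": -0.3,"grip": 3}
  ]
}}

```text
time_s: 5.65
position: [0.6157, -0.0174, 0.0358]
tcp_rot: [[-0.945, 0.286, -0.162], [0.281, 0.958, 0.049], [0.17, 0.001, -0.986]]
ft_force: [0.1, -0.5, -2.0]
grip_width: 0.469
```

```bash
cat > st.py <<'E'
from h import *
s=r.state();o,R=dk(0,0,0)
print('deck pos',indeck(s['position']).round(2),'F deck',(R.T@s['ft_force']).round(2),'T',(R.T@s['torque']).round(3),'grip mm',round(s['grip_width']*94,1),'t',round(s['time_s'],2))
todeck(84,-20,6.5)
E
python3 st.py; python3 -c "
from h import *
for n in ('wrist','side'): cv2.imwrite(f'pics/{n}6.png',r.get_image(n)[:,:,::-1])
crop('pics/side6.png','pics/side6c.png',290,140,430,240,5)"; python3 st.py
```

```text
deck pos [ 86.38 -21.21  16.09] F deck [ 0.63 -0.48 -1.87] T [ 0.037 -0.238  0.017] grip mm 44.0 t 5.65
t(cm) [0.24 0.12 0.96] a [ 0.08  0.23 -0.13] time 5.65
deck pos [ 86.28 -21.41  15.99] F deck [ 0.58  0.21 -1.41] T [ 0.013 -0.316 -0.02 ] grip mm 43.9 t 5.75
t(cm) [0.23 0.14 0.95] a [ 0.08  0.22 -0.15] time 5.75
```

View pics/wrist6.png

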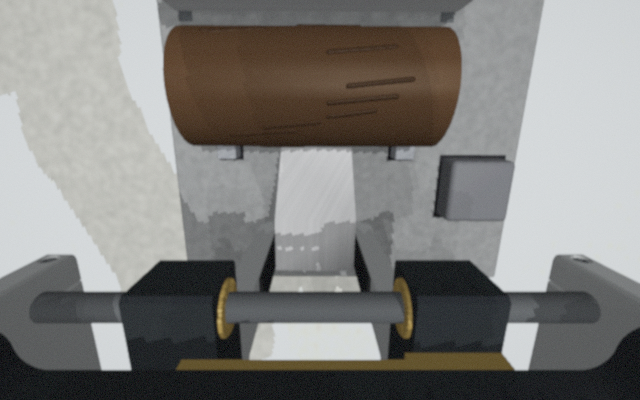

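View pics/side6c.png

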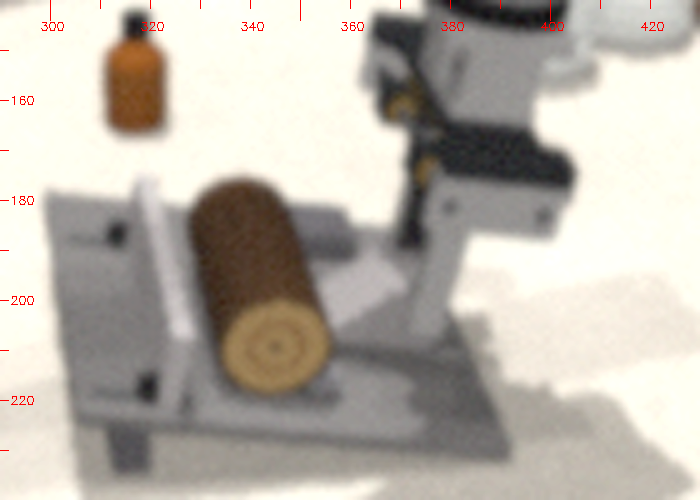

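Request:
{"api": "drive_tool", "payload": {
  "increments": [
    {"tx": 0.1,"ty": 0,"tz": 0.3,"ax": 0,"ay": 0.2,"az": -0.1,"grip": 3},
    {"tx": 0.1,"ty": 0,"tz": 0.6,"ax": 0,"ay": 0.2,"az": -0.1,"grip": 3},
    {"tx": 0.1,"ty": 0,"tz": 0.8,"ax": 0,"ay": 0.2,"az": -0.1,"grip": 3},
    {"tx": 0.1,"ty": 0,"tz": 0.8,"ax": 0,"ay": 0.2,"az": -0.1,"grip": 3},
    {"tx": 0.1,"ty": 0,"tz": 0.8,"ax": 0,"ay": 0.2,"az": -0.1,"grip": 3}
  ]
}}

```text
time_s: 6.25
position: [0.612, -0.017, 0.0266]
tcp_rot: [[-0.944, 0.284, -0.169], [0.28, 0.959, 0.05], [0.176, 0.0, -0.984]]
ft_force: [-0.5, -0.4, -2.2]
grip_width: 0.465
```

```bash
python3 st.py
```

```text
deck pos [ 84.41 -21.83   6.33] F deck [-0.   -0.57 -2.23] T [-0.033 -0.285  0.009] grip mm 43.7 t 6.25
t(cm) [ 0.04  0.18 -0.02] a [ 0.04 -0.13 -0.07] time 6.25
```

Request:
{"api": "drive_tool", "payload": {
  "increments": [
    {"tx": 0,"ty": 0.1,"tz": 0.1,"ax": 0,"ay": 0,"az": 0,"grip": 3},
    {"tx": 0,"ty": 0.1,"tz": 0.1,"ax": 0,"ay": 0,"az": 0,"grip": 3}
  ]
}}

```text
time_s: 6.45
position: [0.612, -0.017, 0.0265]
tcp_rot: [[-0.944, 0.285, -0.169], [0.28, 0.959, 0.049], [0.176, -0.001, -0.984]]
ft_force: [-1.6, -1.9, 4.5]
grip_width: 0.468
```

```bash
python3 st.py
```

```text
deck pos [ 84.43 -21.82   6.26] F deck [-1.77 -2.24  4.29] T [-0.46   0.155 -0.025] grip mm 44.0 t 6.45
t(cm) [ 0.04  0.18 -0.02] a [-0.03 -0.13 -0.09] time 6.45
```

Request:
{"api": "drive_tool", "payload": {
  "increments": [
    {"tx": 0,"ty": 0,"tz": 0.1,"ax": 0,"ay": 0,"az": 0,"grip": 3},
    {"tx": 0,"ty": 0,"tz": 0.1,"ax": 0,"ay": 0,"az": 0,"grip": 3}
  ]
}}

```text
time_s: 6.65
position: [0.612, -0.017, 0.0265]
tcp_rot: [[-0.944, 0.285, -0.168], [0.28, 0.959, 0.049], [0.175, -0.001, -0.984]]
ft_force: [-2.3, -2.4, 10.9]
grip_width: 0.464
```

```bash
python3 st.py
```

```text
deck pos [ 84.46 -21.82   6.25] F deck [-3.41 -2.99 10.44] T [-0.605  0.694  0.04 ] grip mm 43.6 t 6.65
t(cm) [ 0.05  0.18 -0.02] a [-0.02 -0.1  -0.1 ] time 6.65
```

Request:
{"api": "drive_tool", "payload": {
  "increments": [
    {"tx": 0,"ty": -0.1,"tz": -0.17,"ax": 0,"ay": 0,"az": 0,"grip": 3},
    {"tx": 0,"ty": -0.1,"tz": -0.17,"ax": 0,"ay": 0,"az": 0,"grip": 3}
  ]
}}

```text
time_s: 6.85
position: [0.6123, -0.0169, 0.0264]
tcp_rot: [[-0.944, 0.284, -0.168], [0.28, 0.959, 0.051], [0.175, 0.001, -0.985]]
ft_force: [1.2, -1.8, 7.2]
grip_width: 0.467
```

```bash
python3 st.py
```

```text
deck pos [ 84.66 -21.69   6.24] F deck [ 0.36 -1.43  7.33] T [-0.289 -0.279 -0.017] grip mm 43.9 t 6.85
t(cm) [ 0.07  0.17 -0.03] a [ 0.06 -0.09 -0.07] time 6.85
```

Request:
{"api": "drive_tool", "payload": {
  "increments": [
    {"tx": 0,"ty": 0,"tz": -0.05,"ax": 0,"ay": 0,"az": 0,"grip": 3},
    {"tx": 0,"ty": 0,"tz": -0.05,"ax": 0,"ay": 0,"az": 0,"grip": 3}
  ]
}}

```text
time_s: 7.05
position: [0.612, -0.0167, 0.0266]
tcp_rot: [[-0.944, 0.284, -0.169], [0.28, 0.959, 0.051], [0.176, 0.001, -0.984]]
ft_force: [-0.3, -0.4, -0.9]
grip_width: 0.465
```

```bash
python3 st.py
```

```text
deck pos [ 84.35 -21.58   6.3 ] F deck [-0.01 -0.49 -0.88] T [ 0.001 -0.258  0.033] grip mm 43.7 t 7.05
t(cm) [ 0.04  0.16 -0.02] a [ 0.05 -0.14 -0.06] time 7.05
```

Request:
{"api": "drive_tool", "payload": {
  "increments": [
    {"tx": 0.4,"ty": 0,"tz": 0,"ax": 0,"ay": 0,"az": 0,"grip": 3},
    {"tx": 0.8,"ty": 0,"tz": 0,"ax": 0,"ay": 0,"az": 0,"grip": 3},
    {"tx": 1.2,"ty": 0,"tz": 0,"ax": 0,"ay": 0,"az": 0,"grip": 3},
    {"tx": 1.5,"ty": 0,"tz": 0,"ax": 0,"ay": 0,"az": 0,"grip": 3},
    {"tx": 1.5,"ty": 0,"tz": 0,"ax": 0,"ay": 0,"az": 0,"grip": 3}
  ]
}}

```text
time_s: 7.55
position: [0.5974, -0.0125, 0.0297]
tcp_rot: [[-0.944, 0.284, -0.169], [0.28, 0.959, 0.051], [0.176, 0.001, -0.984]]
ft_force: [0.3, 0.5, -1.5]
grip_width: 0.471
```

```bash
python3 st.py
```

```text
deck pos [ 68.84 -21.7    6.71] F deck [ 0.4   0.6  -1.45] T [-0.019 -0.292  0.055] grip mm 44.3 t 7.55
t(cm) [-1.52  0.17  0.02] a [ 0.04 -0.15 -0.05] time 7.55
```

Request:
{"api": "drive_tool", "payload": {
  "increments": [
    {"tx": 0.2,"ty": 0,"tz": 0,"ax": 0,"ay": 0,"az": 0,"grip": 3},
    {"tx": 0.3,"ty": 0,"tz": 0,"ax": 0,"ay": 0,"az": 0,"grip": 3},
    {"tx": 0.4,"ty": 0,"tz": 0,"ax": 0,"ay": 0,"az": 0,"grip": 3},
    {"tx": 0.5,"ty": 0,"tz": 0,"ax": 0,"ay": 0,"az": 0,"grip": 3}
  ]
}}

```text
time_s: 7.95
position: [0.5934, -0.0115, 0.0304]
tcp_rot: [[-0.944, 0.284, -0.168], [0.28, 0.959, 0.05], [0.175, 0.001, -0.985]]
ft_force: [1.0, 0.1, -2.6]
grip_width: 0.462
```

```bash
python3 st.py
```

```text
deck pos [ 64.68 -21.79   6.77] F deck [ 1.33  0.34 -2.42] T [ 0.007 -0.421 -0.012] grip mm 43.5 t 7.95
t(cm) [-1.93  0.18  0.02] a [ 0.05 -0.09 -0.07] time 7.95
```

Request:
{"api": "drive_tool", "payload": {
  "increments": [
    {"tx": 0.1,"ty": 0,"tz": 0.05,"ax": 0,"ay": 0,"az": 0,"grip": 3},
    {"tx": 0.2,"ty": 0,"tz": 0.05,"ax": 0,"ay": 0,"az": 0,"grip": 3},
    {"tx": 0.3,"ty": 0,"tz": 0.05,"ax": 0,"ay": 0,"az": 0,"grip": 3},
    {"tx": 0.4,"ty": 0,"tz": 0.05,"ax": 0,"ay": 0,"az": 0,"grip": 3},
    {"tx": 0.5,"ty": 0,"tz": 0.05,"ax": 0,"ay": 0,"az": 0,"grip": 3}
  ]
}}

```text
time_s: 8.45
position: [0.5885, -0.0099, 0.0309]
tcp_rot: [[-0.944, 0.284, -0.168], [0.28, 0.959, 0.05], [0.176, 0.001, -0.984]]
ft_force: [0.7, 0.7, -2.1]
grip_width: 0.467
```

```bash
python3 st.py
```

```text
deck pos [ 59.46 -21.74   6.29] F deck [ 0.81  0.88 -2.04] T [-0.021 -0.496  0.021] grip mm 43.9 t 8.45
t(cm) [-2.45  0.18 -0.03] a [ 0.05 -0.11 -0.07] time 8.45
```

Request:
{"api": "drive_tool", "payload": {
  "increments": [
    {"tx": 0.1,"ty": 0,"tz": 0,"ax": 0,"ay": 0,"az": 0,"grip": 3},
    {"tx": 0.2,"ty": 0,"tz": 0,"ax": 0,"ay": 0,"az": 0,"grip": 3},
    {"tx": 0.3,"ty": 0,"tz": 0,"ax": 0,"ay": 0,"az": 0,"grip": 3},
    {"tx": 0.4,"ty": 0,"tz": 0,"ax": 0,"ay": 0,"az": 0,"grip": 3},
    {"tx": 0.5,"ty": 0,"tz": 0,"ax": 0,"ay": 0,"az": 0,"grip": 3}
  ]
}}

```text
time_s: 8.95
position: [0.5837, -0.0086, 0.0317]
tcp_rot: [[-0.944, 0.284, -0.168], [0.28, 0.959, 0.05], [0.176, 0.001, -0.984]]
ft_force: [1.3, -0.6, -1.1]
grip_width: 0.47
```

```bash
python3 st.py
```

```text
deck pos [ 54.44 -21.78   6.27] F deck [ 1.61 -0.24 -0.82] T [ 0.094 -0.552 -0.023] grip mm 44.2 t 8.95
t(cm) [-2.96  0.18 -0.03] a [ 0.04 -0.12 -0.07] time 8.95
```

Request:
{"api": "drive_tool", "payload": {
  "increments": [
    {"tx": 0.1,"ty": 0,"tz": 0,"ax": 0,"ay": 0,"az": 0,"grip": 3},
    {"tx": 0.2,"ty": 0,"tz": 0,"ax": 0,"ay": 0,"az": 0,"grip": 3},
    {"tx": 0.3,"ty": 0,"tz": 0,"ax": 0,"ay": 0,"az": 0,"grip": 3}
  ]
}}

```text
time_s: 9.25
position: [0.5809, -0.0077, 0.0322]
tcp_rot: [[-0.944, 0.284, -0.168], [0.28, 0.959, 0.05], [0.176, 0.001, -0.984]]
ft_force: [1.6, -0.6, -1.6]
grip_width: 0.469
```

```bash
python3 st.py; python3 -c "
from h import *
for n in ('wrist','side'): cv2.imwrite(f'pics/{n}7.png',r.get_image(n)[:,:,::-1])
crop('pics/side7.png','pics/side7c.png',290,140,430,240,5)"
```

```text
deck pos [ 51.43 -21.73   6.27] F deck [ 1.93 -0.17 -1.25] T [-0.012 -0.576 -0.002] grip mm 44.0 t 9.25
t(cm) [-3.26  0.18 -0.03] a [ 0.04 -0.12 -0.07] time 9.25
```

View pics/side7c.png

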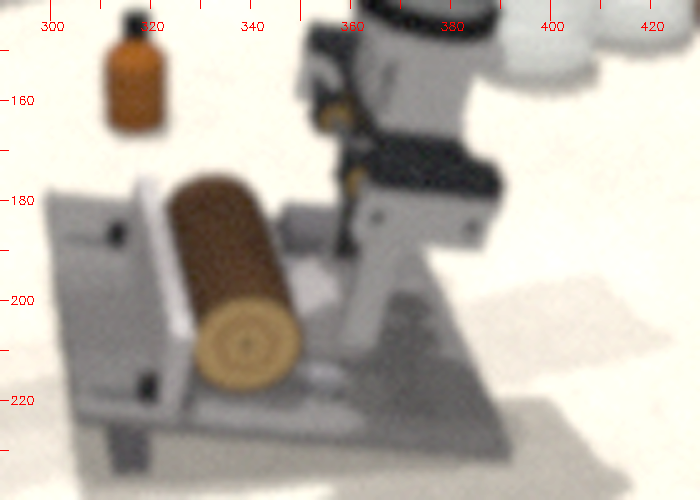

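View pics/wrist7.png

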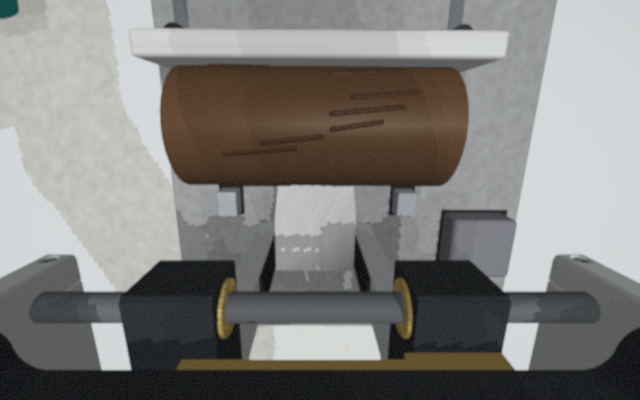

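The stem is rolling square and is now close to the rail. I'll go on in 0.5 mm rows.

Request:
{"api": "drive_tool", "payload": {
  "increments": [
    {"tx": 0.05,"ty": 0,"tz": 0,"ax": 0,"ay": 0,"az": 0,"grip": 3},
    {"tx": 0.1,"ty": 0,"tz": 0,"ax": 0,"ay": 0,"az": 0,"grip": 3},
    {"tx": 0.15,"ty": 0,"tz": 0,"ax": 0,"ay": 0,"az": 0,"grip": 3},
    {"tx": 0.15,"ty": 0,"tz": 0,"ax": 0,"ay": 0,"az": 0,"grip": 3}
  ]
}}

```text
time_s: 9.75
position: [0.5795, -0.0073, 0.0325]
tcp_rot: [[-0.944, 0.284, -0.168], [0.28, 0.959, 0.051], [0.176, 0.001, -0.984]]
ft_force: [1.8, 0.1, -1.0]
grip_width: 0.466
```

```bash
python3 st.py
```

```text
deck pos [ 49.96 -21.74   6.27] F deck [ 1.86  0.6  -0.72] T [-0.012 -0.61   0.028] grip mm 43.8 t 9.75
t(cm) [-3.4   0.18 -0.03] a [ 0.05 -0.12 -0.06] time 9.75
```

Request:
{"api": "drive_tool", "payload": {
  "increments": [
    {"tx": 0.05,"ty": 0,"tz": 0,"ax": 0,"ay": 0,"az": 0,"grip": 3},
    {"tx": 0.1,"ty": 0,"tz": 0,"ax": 0,"ay": 0,"az": 0,"grip": 3},
    {"tx": 0.1,"ty": 0,"tz": 0,"ax": 0,"ay": 0,"az": 0,"grip": 3}
  ]
}}

```text
time_s: 10.05
position: [0.5793, -0.0072, 0.0326]
tcp_rot: [[-0.944, 0.284, -0.167], [0.28, 0.959, 0.05], [0.174, 0.001, -0.985]]
ft_force: [3.5, -0.2, -3.6]
grip_width: 0.466
```

```bash
python3 st.py
```

```text
deck pos [ 49.79 -21.7    6.36] F deck [ 4.01  0.77 -2.98] T [ 0.057 -1.277  0.046] grip mm 43.8 t 10.05
t(cm) [-3.42  0.17 -0.02] a [ 0.06 -0.02 -0.06] time 10.05
```

Request:
{"api": "drive_tool", "payload": {
  "increments": [
    {"tx": 0.05,"ty": 0,"tz": 0,"ax": 0,"ay": 0,"az": 0,"grip": 3},
    {"tx": 0.05,"ty": 0,"tz": 0,"ax": 0,"ay": 0,"az": 0,"grip": 3},
    {"tx": 0.05,"ty": 0,"tz": 0,"ax": 0,"ay": 0,"az": 0,"grip": 3}
  ]
}}

```text
time_s: 10.35
position: [0.5793, -0.0072, 0.0327]
tcp_rot: [[-0.944, 0.284, -0.166], [0.28, 0.959, 0.05], [0.173, 0.001, -0.985]]
ft_force: [5.5, -2.4, -4.1]
grip_width: 0.466
```

```bash
python3 st.py
```

```text
deck pos [ 49.76 -21.69   6.48] F deck [ 6.6  -0.69 -3.01] T [ 0.104 -1.74   0.041] grip mm 43.9 t 10.35
t(cm) [-3.42  0.17 -0.  ] a [ 0.06  0.03 -0.07] time 10.35
```

Request:
{"api": "drive_tool", "payload": {
  "increments": [
    {"tx": 0.03,"ty": 0,"tz": 0.04,"ax": 0,"ay": 0,"az": 0,"grip": 3},
    {"tx": 0.03,"ty": 0,"tz": 0.04,"ax": 0,"ay": 0,"az": 0,"grip": 3},
    {"tx": 0.03,"ty": 0,"tz": 0.04,"ax": 0,"ay": 0,"az": 0,"grip": 3}
  ]
}}

```text
time_s: 10.65
position: [0.5793, -0.0072, 0.0327]
tcp_rot: [[-0.944, 0.285, -0.165], [0.28, 0.959, 0.05], [0.173, 0.001, -0.985]]
ft_force: [5.6, -1.7, -2.0]
grip_width: 0.464
```

```bash
python3 st.py
```

```text
deck pos [ 49.73 -21.7    6.41] F deck [ 6.11 -0.07 -0.93] T [ 0.065 -1.685  0.052] grip mm 43.6 t 10.65
t(cm) [-3.43  0.17 -0.01] a [ 0.07  0.06 -0.07] time 10.65
```

Request:
{"api": "drive_tool", "payload": {
  "increments": [
    {"tx": 0.05,"ty": 0,"tz": 0.02,"ax": 0,"ay": 0,"az": 0,"grip": 3},
    {"tx": 0.05,"ty": 0,"tz": 0.02,"ax": 0,"ay": 0,"az": 0,"grip": 3},
    {"tx": 0.05,"ty": 0,"tz": 0.02,"ax": 0,"ay": 0,"az": 0,"grip": 3}
  ]
}}

```text
time_s: 10.95
position: [0.5793, -0.0072, 0.0327]
tcp_rot: [[-0.944, 0.285, -0.164], [0.28, 0.959, 0.05], [0.172, 0.001, -0.985]]
ft_force: [6.3, -1.0, -2.7]
grip_width: 0.468
```

```bash
python3 st.py; python3 -c "
from h import *
for n in ('wrist','side'): cv2.imwrite(f'pics/{n}8.png',r.get_image(n)[:,:,::-1])
crop('pics/side8.png','pics/side8c.png',290,140,430,240,5)"; python3 st.py
```

```text
deck pos [ 49.73 -21.72   6.45] F deck [ 6.66  0.8  -1.54] T [ 0.015 -1.82   0.056] grip mm 44.0 t 10.95
t(cm) [-3.43  0.18  0.  ] a [ 0.07  0.12 -0.07] time 10.95
deck pos [ 49.78 -21.7    6.48] F deck [ 6.36  0.21 -2.05] T [-0.005 -1.794  0.097] grip mm 43.6 t 11.05
t(cm) [-3.42  0.17  0.01] a [ 0.08  0.13 -0.08] time 11.05
```

View pics/side8c.png

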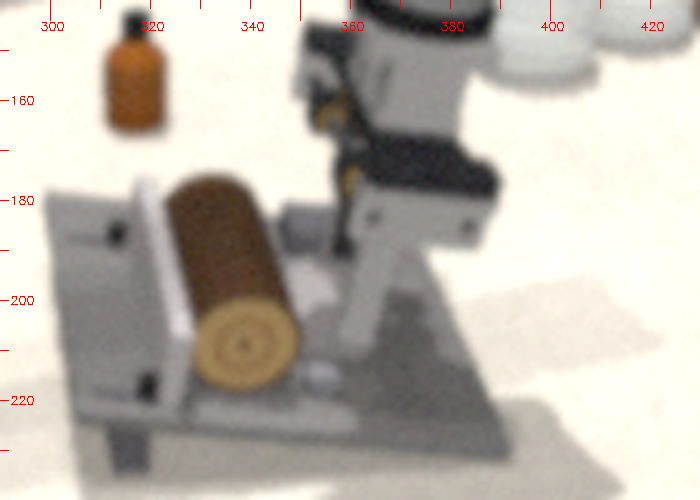

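View pics/wrist8.png

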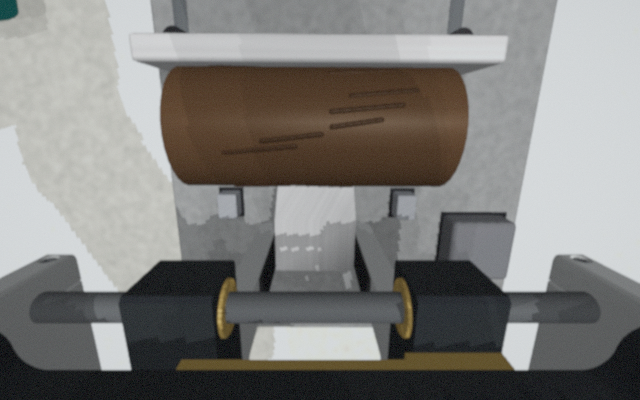

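Request:
{"api": "drive_tool", "payload": {
  "increments": [
    {"tx": 0.06,"ty": 0,"tz": 0.02,"ax": 0,"ay": 0,"az": 0,"grip": 3},
    {"tx": 0.06,"ty": 0,"tz": 0.02,"ax": 0,"ay": 0,"az": 0,"grip": 3},
    {"tx": 0.06,"ty": 0,"tz": 0.02,"ax": 0,"ay": 0,"az": 0,"grip": 3}
  ]
}}

```text
time_s: 11.35
position: [0.5793, -0.0072, 0.0327]
tcp_rot: [[-0.945, 0.285, -0.163], [0.28, 0.959, 0.05], [0.17, 0.001, -0.985]]
ft_force: [6.6, -1.9, -2.4]
grip_width: 0.468
```

```bash
python3 st.py
```

```text
deck pos [ 49.69 -21.69   6.48] F deck [ 7.15  0.04 -1.15] T [ 0.02  -1.931  0.105] grip mm 44.0 t 11.35
t(cm) [-3.43  0.17  0.01] a [ 0.08  0.19 -0.08] time 11.35
```

Request:
{"api": "drive_tool", "payload": {
  "increments": [
    {"tx": 0.05,"ty": 0,"tz": 0.02,"ax": 0,"ay": 0,"az": 0,"grip": 3},
    {"tx": 0.05,"ty": 0,"tz": 0.02,"ax": 0,"ay": 0,"az": 0,"grip": 3},
    {"tx": 0.05,"ty": 0,"tz": 0.02,"ax": 0,"ay": 0,"az": 0,"grip": 3},
    {"tx": 0.05,"ty": 0,"tz": 0.02,"ax": 0,"ay": 0,"az": 0,"grip": 3}
  ]
}}

```text
time_s: 11.75
position: [0.5793, -0.0072, 0.0328]
tcp_rot: [[-0.945, 0.285, -0.162], [0.28, 0.959, 0.049], [0.169, 0.001, -0.986]]
ft_force: [7.5, -2.2, -1.6]
grip_width: 0.465
```

```bash
python3 st.py
```

```text
deck pos [ 49.69 -21.69   6.5 ] F deck [ 7.95  0.02 -0.18] T [ 0.017 -2.097  0.062] grip mm 43.7 t 11.75
t(cm) [-3.43  0.17  0.01] a [ 0.09  0.24 -0.08] time 11.75
```

Request:
{"api": "drive_tool", "payload": {
  "increments": [
    {"tx": 0,"ty": 0,"tz": 0,"ax": 0,"ay": 0,"az": 0,"grip": 4.8},
    {"tx": 0,"ty": 0,"tz": 0,"ax": 0,"ay": 0,"az": 0,"grip": 5.4},
    {"tx": 0,"ty": 0,"tz": 0,"ax": 0,"ay": 0,"az": 0,"grip": 6},
    {"tx": 0,"ty": 0,"tz": 0,"ax": 0,"ay": 0,"az": 0,"grip": 6},
    {"tx": 0,"ty": 0,"tz": 0,"ax": 0,"ay": 0,"az": 0,"grip": 6}
  ]
}}

```text
time_s: 12.25
position: [0.5755, -0.0061, 0.032]
tcp_rot: [[-0.944, 0.284, -0.169], [0.28, 0.959, 0.051], [0.177, 0.0, -0.984]]
ft_force: [0.2, 0.3, 0.5]
grip_width: 0.64
```

```bash
python3 st.py; python3 -c "
from h import *
for n in ('wrist','side'): cv2.imwrite(f'pics/{n}9.png',r.get_image(n)[:,:,::-1])
crop('pics/side9.png','pics/side9c.png',290,140,430,240,5)"; python3 st.py
```

```text
deck pos [ 45.98 -21.72   5.08] F deck [-0.02  0.33  0.48] T [ 0.021 -0.15   0.013] grip mm 60.1 t 12.25
t(cm) [-3.8   0.18 -0.15] a [ 0.03 -0.18 -0.06] time 12.25
deck pos [ 46.28 -21.74   5.16] F deck [0.46 1.31 0.1 ] T [ 0.012 -0.109  0.015] grip mm 60.0 t 12.35
t(cm) [-3.77  0.18 -0.14] a [ 0.04 -0.15 -0.07] time 12.35
```

View pics/side9c.png

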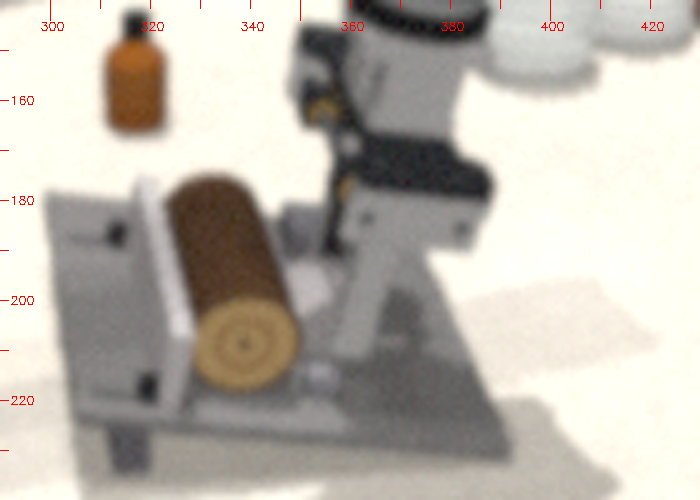

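View pics/wrist9.png

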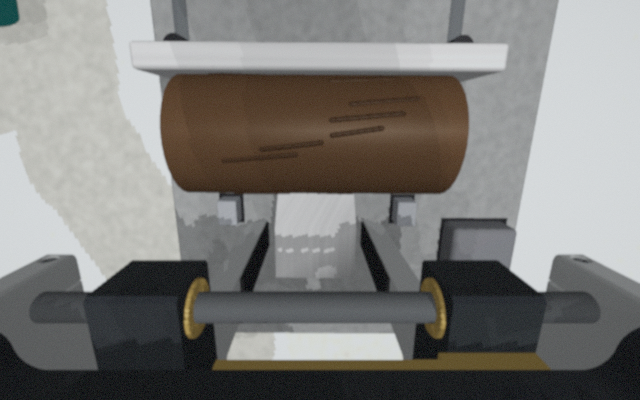

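Request:
{"api": "drive_tool", "payload": {
  "increments": [
    {"tx": -0.3,"ty": 0,"tz": -2,"ax": 0,"ay": 0,"az": 0,"grip": 6},
    {"tx": -0.3,"ty": 0,"tz": -5,"ax": 0,"ay": 0,"az": 0,"grip": 6},
    {"tx": -0.3,"ty": 0,"tz": -9,"ax": 0,"ay": 0,"az": 0,"grip": 6},
    {"tx": -0.3,"ty": 0,"tz": -12,"ax": 0,"ay": 0,"az": 0,"grip": 4},
    {"tx": -0.3,"ty": 0,"tz": -12,"ax": 0,"ay": 0,"az": 0,"grip": 2},
    {"tx": -0.3,"ty": 0,"tz": -12,"ax": 0,"ay": 0,"az": 0,"grip": 0},
    {"tx": -0.3,"ty": 0,"tz": -12,"ax": 0,"ay": 0,"az": 0,"grip": 0}
  ]
}}

```text
time_s: 13.05
position: [0.5977, -0.0131, 0.1484]
tcp_rot: [[-0.943, 0.284, -0.171], [0.28, 0.959, 0.051], [0.179, -0.0, -0.984]]
ft_force: [0.4, -0.2, -0.8]
grip_width: 0.336
```

```bash
python3 -c "
from h import *
s=r.state();print(s['position'],indeck(s['position']),s['grip_width'])
import pickle;pickle.dump(cam('wrist'),open('w10.pkl','wb'))
for n in ('wrist','side'): cv2.imwrite(f'pics/{n}10.png',r.get_image(n)[:,:,::-1])
todeck(60,85,50)"
```

```text
[ 0.59774958 -0.0130625   0.14838192] [ 48.70700955 -22.10017699 123.71938289] 0.33623510725568395
t(cm) [-1.15 10.71  7.35] a [-0.   -0.3  -0.06] time 13.15
```

View pics/wrist10.png

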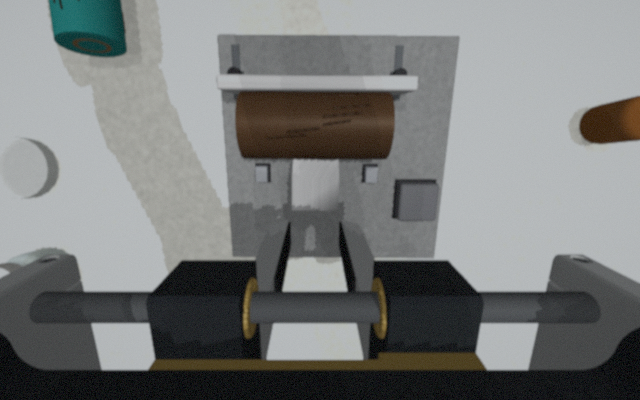

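Request:
{"api": "drive_tool", "payload": {
  "increments": [
    {"tx": -1.1,"ty": 5,"tz": 0,"ax": 0,"ay": -0.3,"az": 0,"grip": 0},
    {"tx": -1.1,"ty": 10,"tz": 0,"ax": 0,"ay": -0.3,"az": 0,"grip": 0},
    {"tx": -1.1,"ty": 10.7,"tz": 2,"ax": 0,"ay": -0.3,"az": 0,"grip": 0},
    {"tx": -1.1,"ty": 10.7,"tz": 5,"ax": 0,"ay": -0.3,"az": 0,"grip": 0},
    {"tx": -1.1,"ty": 10.7,"tz": 7.3,"ax": 0,"ay": -0.3,"az": 0,"grip": 0},
    {"tx": -1.1,"ty": 10.7,"tz": 7.3,"ax": 0,"ay": -0.3,"az": 0,"grip": 0},
    {"tx": -1.1,"ty": 10.7,"tz": 7.3,"ax": 0,"ay": -0.3,"az": 0,"grip": 0}
  ]
}}

```text
time_s: 13.85
position: [0.6272, 0.0899, 0.0754]
tcp_rot: [[-0.944, 0.284, -0.165], [0.28, 0.959, 0.049], [0.172, -0.0, -0.985]]
ft_force: [0.4, -0.7, -0.0]
grip_width: 0.007
```

```bash
sed -i 's/^todeck.*/todeck(60,85,16)/' st.py; python3 st.py; python3 -c "
from h import *
for n in ('wrist','scene'): cv2.imwrite(f'pics/{n}11.png',r.get_image(n)[:,:,::-1])
crop('pics/scene11.png','pics/scene11c.png',270,100,430,300,3)"
```

```text
deck pos [60.52 84.97 51.71] F deck [ 0.62 -0.55  0.06] T [-0.002 -0.26  -0.038] grip mm 0.7 t 13.85
t(cm) [0.06 0.   3.57] a [ 0.    0.09 -0.08] time 13.85
```

View pics/wrist11.png

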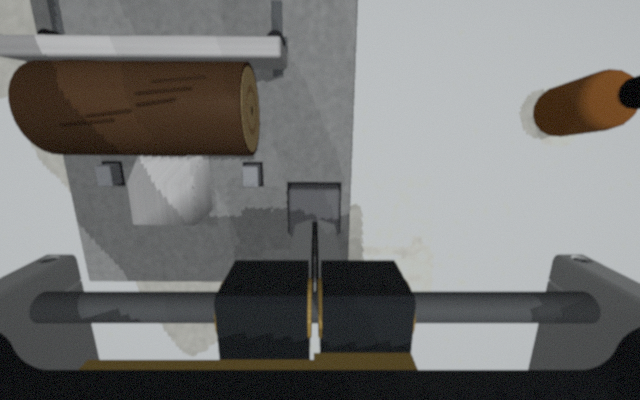

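View pics/scene11c.png

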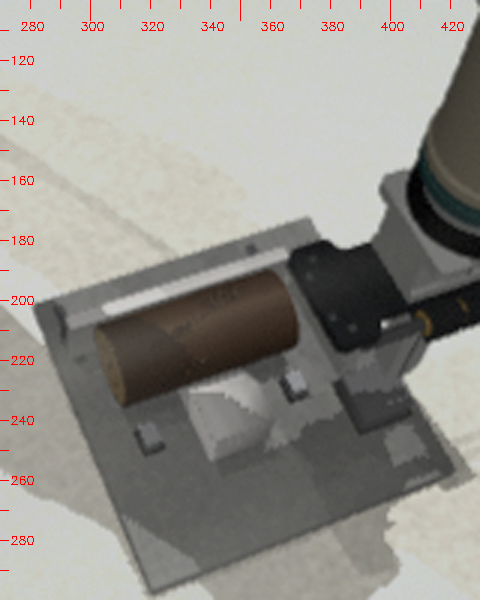

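Request:
{"api": "drive_tool", "payload": {
  "increments": [
    {"tx": 0,"ty": 0,"tz": 1.5,"ax": 0,"ay": 0,"az": 0,"grip": 0},
    {"tx": 0,"ty": 0,"tz": 2.5,"ax": 0,"ay": 0,"az": 0,"grip": 0},
    {"tx": 0,"ty": 0,"tz": 3.2,"ax": 0,"ay": 0,"az": 0,"grip": 0},
    {"tx": 0,"ty": 0,"tz": 3.2,"ax": 0,"ay": 0,"az": 0,"grip": 0},
    {"tx": 0,"ty": 0,"tz": 3.2,"ax": 0,"ay": 0,"az": 0,"grip": 0}
  ]
}}

```text
time_s: 14.45
position: [0.6227, 0.0915, 0.0447]
tcp_rot: [[-0.945, 0.284, -0.163], [0.28, 0.959, 0.049], [0.17, 0.001, -0.985]]
ft_force: [-0.8, 0.1, -0.1]
grip_width: 0.003
```

```bash
python3 st.py
```

```text
deck pos [61.09 85.28 20.6 ] F deck [-0.79 -0.18 -0.29] T [-0.012 -0.129  0.003] grip mm 0.3 t 14.45
t(cm) [ 0.11 -0.03  0.46] a [ 0.05  0.2  -0.07] time 14.45
```

Request:
{"api": "drive_tool", "payload": {
  "increments": [
    {"tx": 0,"ty": 0,"tz": 0.2,"ax": 0,"ay": 0,"az": 0,"grip": 0},
    {"tx": 0,"ty": 0,"tz": 0.4,"ax": 0,"ay": 0,"az": 0,"grip": 0},
    {"tx": 0,"ty": 0,"tz": 0.6,"ax": 0,"ay": 0,"az": 0,"grip": 0},
    {"tx": 0,"ty": 0,"tz": 0.8,"ax": 0,"ay": 0,"az": 0,"grip": 0}
  ]
}}

```text
time_s: 14.85
position: [0.6215, 0.092, 0.037]
tcp_rot: [[-0.945, 0.285, -0.163], [0.28, 0.959, 0.049], [0.17, 0.001, -0.985]]
ft_force: [0.4, 0.3, 3.1]
grip_width: 0.006
```

```bash
python3 st.py
```

```text
deck pos [61.2  85.37 12.79] F deck [-0.26  0.37  3.09] T [-0.035 -0.017  0.003] grip mm 0.6 t 14.85
t(cm) [ 0.12 -0.04 -0.32] a [ 0.06  0.22 -0.07] time 14.85
```

Request:
{"api": "drive_tool", "payload": {
  "increments": [
    {"tx": 0,"ty": 0,"tz": 0.2,"ax": 0,"ay": 0,"az": 0,"grip": 0},
    {"tx": 0,"ty": 0,"tz": 0.4,"ax": 0,"ay": 0,"az": 0,"grip": 0},
    {"tx": 0,"ty": 0,"tz": 0.6,"ax": 0,"ay": 0,"az": 0,"grip": 0},
    {"tx": 0,"ty": 0,"tz": 0.8,"ax": 0,"ay": 0,"az": 0,"grip": 0},
    {"tx": 0,"ty": 0,"tz": 1.0,"ax": 0,"ay": 0,"az": 0,"grip": 0}
  ]
}}

```text
time_s: 15.35
position: [0.6197, 0.0925, 0.0266]
tcp_rot: [[-0.945, 0.284, -0.163], [0.28, 0.959, 0.049], [0.17, 0.001, -0.985]]
ft_force: [1.1, -0.3, 4.0]
grip_width: 0.001
```

```bash
python3 st.py
```

```text
deck pos [61.19 85.34  2.23] F deck [ 0.42 -0.02  4.1 ] T [ 0.083 -0.195  0.039] grip mm 0.1 t 15.35
t(cm) [ 0.11 -0.03 -1.38] a [ 0.05  0.21 -0.07] time 15.35
```

Request:
{"api": "drive_tool", "payload": {
  "increments": [
    {"tx": 0,"ty": 0,"tz": 0.1,"ax": 0,"ay": 0,"az": 0,"grip": 0},
    {"tx": 0,"ty": 0,"tz": 0.2,"ax": 0,"ay": 0,"az": 0,"grip": 0},
    {"tx": 0,"ty": 0,"tz": 0.2,"ax": 0,"ay": 0,"az": 0,"grip": 0},
    {"tx": 0,"ty": 0,"tz": 0.2,"ax": 0,"ay": 0,"az": 0,"grip": 0}
  ]
}}

```text
time_s: 15.75
position: [0.6197, 0.0925, 0.0263]
tcp_rot: [[-0.945, 0.284, -0.162], [0.28, 0.959, 0.049], [0.17, 0.001, -0.986]]
ft_force: [-0.6, -1.0, 12.2]
grip_width: 0.007
```

```bash
python3 st.py
```

```text
deck pos [61.22 85.4   1.95] F deck [-2.41 -1.17 12.  ] T [-0.186  0.477 -0.001] grip mm 0.7 t 15.75
t(cm) [ 0.12 -0.04 -1.41] a [ 0.07  0.24 -0.06] time 15.75
```

Request:
{"api": "drive_tool", "payload": {
  "increments": [
    {"tx": 0,"ty": 0,"tz": -1,"ax": 0,"ay": 0,"az": 0,"grip": 0},
    {"tx": 0,"ty": 0,"tz": -4,"ax": 0,"ay": 0,"az": 0,"grip": 0},
    {"tx": 0,"ty": 0,"tz": -8,"ax": 0,"ay": 0,"az": 0,"grip": 0},
    {"tx": -3,"ty": 0,"tz": -12,"ax": 0,"ay": 0,"az": 0,"grip": 0},
    {"tx": -7,"ty": 0,"tz": -13,"ax": 0,"ay": 0,"az": 0,"grip": 0},
    {"tx": -7,"ty": 0,"tz": -13,"ax": 0,"ay": 0,"az": 0,"grip": 0},
    {"tx": -7,"ty": 0,"tz": -13,"ax": 0,"ay": 0,"az": 0,"grip": 0}
  ]
}}

```text
time_s: 16.45
position: [0.7058, 0.0661, 0.1395]
tcp_rot: [[-0.944, 0.285, -0.166], [0.281, 0.958, 0.049], [0.173, -0.0, -0.985]]
ft_force: [0.2, 0.6, -0.6]
grip_width: 0.005
```

```bash
python3 -c "
from h import *
import pickle;pickle.dump(cam('wrist'),open('w12.pkl','wb'))
for n in ('wrist','side','scene'): cv2.imwrite(f'pics/{n}12.png',r.get_image(n)[:,:,::-1])
crop('pics/side12.png','pics/side12c.png',290,160,400,245,7)
crop('pics/scene12.png','pics/scene12c.png',270,165,430,300,4)
print(r.state()['time_s'])"
```

```text
16.6
```

View pics/wrist12.png

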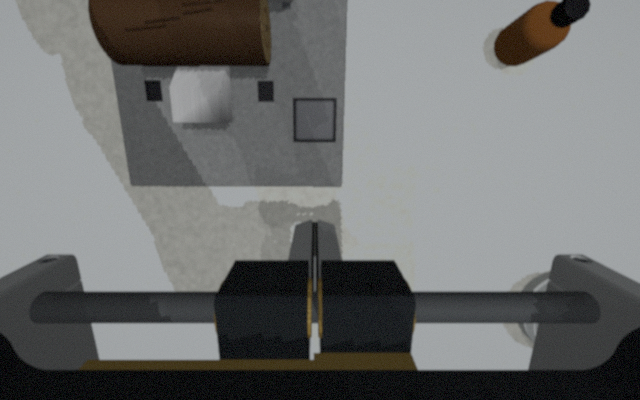

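View pics/side12c.png

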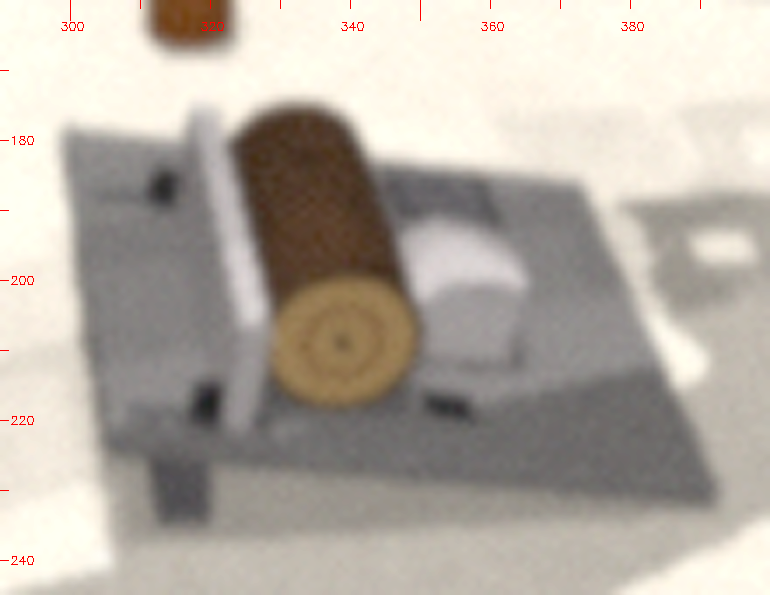

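View pics/scene12c.png

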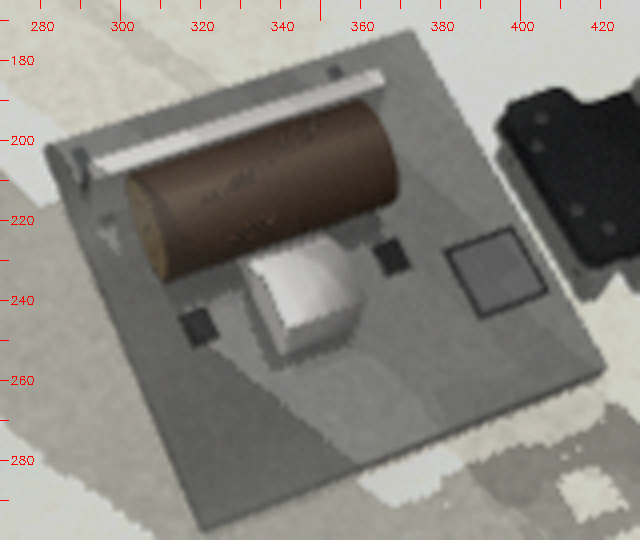

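Request:
{"api": "drive_tool", "payload": {
  "increments": [
    {"tx": 0,"ty": 0,"tz": 0,"ax": 0,"ay": 0,"az": 0,"grip": 0},
    {"tx": 0,"ty": 0,"tz": 0,"ax": 0,"ay": 0,"az": 0,"grip": 0},
    {"tx": 0,"ty": 0,"tz": 0,"ax": 0,"ay": 0,"az": 0,"grip": 0},
    {"tx": 0,"ty": 0,"tz": 0,"ax": 0,"ay": 0,"az": 0,"grip": 0},
    {"tx": 0,"ty": 0,"tz": 0,"ax": 0,"ay": 0,"az": 0,"grip": 0},
    {"tx": 0,"ty": 0,"tz": 0,"ax": 0,"ay": 0,"az": 0,"grip": 0}
  ]
}}

```text
time_s: 17.2
position: [0.7065, 0.0665, 0.1409]
tcp_rot: [[-0.945, 0.284, -0.163], [0.28, 0.959, 0.049], [0.171, 0.001, -0.985]]
ft_force: [0.1, -0.0, 1.0]
grip_width: 0.005
```

```bash
python3 -c "
from h import *
a=cv2.imread('pics/side12.png');b=r.get_image('side')[:,:,::-1]
print(np.abs(a.astype(int)-b)[165:245,290:400].mean(), np.abs(a.astype(int)-b)[260:320,340:460].mean())
g=lambda i:np.float32(cv2.cvtColor(np.ascontiguousarray(i[190:225,325:355]),cv2.COLOR_BGR2GRAY))
print('shift since 12',cv2.phaseCorrelate(g(a),g(b)),'since 9',cv2.phaseCorrelate(g(cv2.imread('pics/side9.png')),g(b)))
print(r.state()['ft_force'],r.state()['time_s'])"
```

```text
1.4915530303030302 1.176435185185185
shift since 12 ((0.02609989400694701, -0.04246918492296814), 1.0060732108575325) since 9 ((-0.19635167229986905, -0.06182794734490926), 0.9483309736958256)
[-0.55577867 -0.96681879  0.19905221] 17.25
```

Nothing has moved since the stops dropped: the stem's image shift is within noise.

```bash
python3 -c "
from bench import r
print(r.sign_off())"
```

```text
the job is handed in; nothing more can be done
None
```

I wedged the stem against the rail with the metal chock, then dropped the stops. I handed the job in at about 17.3 s; no verdict is reported.

- **Chock:** I gripped it across its width, set it on the board midway between the stops and pushed it up the slope. Pushing took under about 2 N until the force rose sharply at the rail. I stopped at about 8.0 N, let go and withdrew.
- **Stops:** I then pressed the pad. It slid at about 4 N to a firm end with its top 2 mm above the board, where I pressed to 12 N and retreated.
- **Last checks:** The pictures show both stops and the pad down, the chock flat on the board and the stem against the rail. Since the chock was let go, the stem has moved no more than 0.2 pixel. The jar, bottle, dish and turquoise piece were not touched, and the arm was clear of everything.
- **Minor disagreement:** My fit of the board's position from the images was off by up to 3 pixels at a few corners. I therefore found both final contacts, at the rail and at the pad, by force.

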